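Catch the kiln lid and lower it shut

TASK

The small test kiln on the bench is loaded and its lid stands open, leaning back. Nudge the lid forward by its bar handle with a finger until it tips, let it come down by itself for a moment, then catch the bar from below on the back of the finger while the lid is still well open and lower it slowly until it is fully shut, with no drop or bang, because the fibre lid cracks. Handle the lid lightly, without gripping it or pressing hard, leave the other things where they are, and take the hand away at the end.

Things in the scene. Friction and masses are not known exactly. Their poses are not given: they have to be found in the camera images.
- kiln: Bench-top test kiln, fixed: a steel case 200 mm deep (own x), 250 mm wide (own y), 92 mm high without the lid. Origin: centre of its underside on the bench. Own -x points out of the front (where the bar handle comes down), +x to the hinge at the rear, z up. A grey control box, 150 x 66 mm and 96 mm high, stands against its -y flank.
- hinge (a point): Middle of the lid's hinge line, on the kiln's upper rear edge, 93 mm above the bench and 100 mm behind the kiln's origin; the line runs along the kiln's y. The lid is a steel-clad slab 200 mm deep, 250 mm wide and 45 mm thick, about 0.9 kg.
- kiln_lid (a joint): Lid angle, rad: 0 shut (flat), 1.57 upright, 1.75 its stop (leaning back). Above about 1.34 (its balance) it sinks back to the stop, below it comes down by itself, slowed by a hinge damper (1.8 N m s/rad): from 1.15 it is at 0.8 after 2.0 to 2.6 s and shut after 3.9 to 5 s, landing at over 0.4 rad/s, too hard for the lid. Moving it by the bar takes 2 to 6 N.
- lid_bar (a point): Centre of the lid's bar handle: a black bar 12 mm thick, 124 mm long, parallel to the hinge, on two 9 mm posts 52 mm either side of this point, standing 38 mm off the lid's front edge (32 mm free between). It circles the hinge line at 239 mm, 0.094 rad above the lid angle; with the lid shut it is 138 mm in front of the kiln's origin, 115.5 mm above the bench.
- block_a_c (a point): an amber cast-glass block, 62 x 62 mm and 58 mm tall, dark foot, ruled lozenges on its sides, standing loose on the bench out in front of the kiln; this point is its centre. A bystander: leave it alone
- block_b_c (a point): a sea-green cast-glass block of the same size, 62 x 62 x 58 mm, standing on the lapping plate at the left; this point is its centre. A bystander: leave it alone
- tile_l_c (a point): an amber glass tile, 70 x 70 x 16 mm, lying on the shelf inside the kiln, its top 28 mm below the rim; this point is its centre. A bystander: leave it alone
- tile_r_c (a point): a green glass tile, 70 x 70 x 16 mm, lying on the shelf inside the kiln, its top 28 mm below the rim; this point is its centre. A bystander: leave it alone
- cup_c (a point): a black plastic cup, 76 mm across, 85 mm tall; this point is its centre. A bystander: leave it alone
- diamond_pad_c (a point): a blue diamond hand pad, 90 x 55 mm, 22 mm thick, lying on the bench; this point is its centre. A bystander: leave it alone
- grit_jar_c (a point): a jar of grit with white cap, 64 mm across, 85 mm tall; this point is its centre. A bystander: leave it alone
- brush_grip (a point): the handle of a brush that lies on the bench. A bystander: leave it alone

How it is judged:
On the way, in this order (a step that is already met when the one before it is completed fails the run):
1. the lid has been tipped past its balance and comes down by itself, touched by nothing (value of joint kiln_lid between 0.45 and 1.32 rad and velocity of joint kiln_lid below -0.02 rad/s and contact force between anything else and kiln_lid below 0.1 N), for 0.25 s.
2. the lid is caught and borne by the fingers while still at least 0.3 rad (17 degrees) open (value of joint kiln_lid between 0.3 and 1.3 rad and contact force between the fingers and kiln_lid above 1 N), for 0.2 s.
At the end, for the whole second after the job is handed in: The lid is fully shut (within 0.02 rad) and at rest, and every bystander is within 12 mm of where it stood (value of joint kiln_lid below 0.02 rad and velocity of joint kiln_lid between -0.05 and 0.05 rad/s and not (distance of block_a_c from where it was at the start of the episode above 0.012 m) and not (distance of block_b_c from where it was at the start of the episode above 0.012 m) and not (distance of tile_l_c from where it was at the start of the episode above 0.012 m) and not (distance of tile_r_c from where it was at the start of the episode above 0.012 m) and not (distance of cup_c from where it was at the start of the episode above 0.012 m) and not (distance of diamond_pad_c from where it was at the start of the episode above 0.012 m) and not (distance of grit_jar_c from where it was at the start of the episode above 0.012 m) and not (distance of brush_grip from where it was at the start of the episode above 0.012 m)); the robot touches nothing.
It fails at once if the lid comes down faster than 0.3 rad/s (about 7 cm/s at the handle) in the last 3 cm of the handle's way (below 0.12 rad): dropped or banged shut. The last 3 mm do not count (value of joint kiln_lid between 0.013 and 0.12 rad and velocity of joint kiln_lid below -0.3 rad/s).
It fails at once if the lid or the kiln is gripped or pressed with more than 18 N (contact force between any of the fingers, the arm and kiln above 18 N).
It fails at once if a bystander is lifted, carried or knocked more than 12 mm from its place (distance of any of block_a_c, block_b_c, tile_l_c, tile_r_c, cup_c, diamond_pad_c, grit_jar_c, brush_grip from where it was at the start of the episode above 0.012 m).
It also fails if it takes over 53 s, if anything falls off the work surface, if the arm or the gripper's body presses on something with over 40 N, if the wrist force passes 120 N, or if a joint passes its speed limit or range.

ROBOT

A 6-joint arm with a two-finger parallel gripper is mounted at the origin on the work surface. World frame = base frame: x ahead of the robot, y to its left, z up, the work surface at z = 0. Lengths are in m, angles in rad, forces in N, time in s.
With the tool pointing down it reaches from about 0.25 to 0.725 m from the base axis. Payload 4 kg.
Tool frame: the origin (TCP) lies midway between the tips of the shut fingers; the grasp point (between the pads) lies 19 mm behind it; z points along the fingers, x is the direction in which the jaws open and shut, and the axes are right-handed (so a half turn about z gives the same grasp; the last joint's range is limited). The gripper opens to 85 mm and grips with 20 to 120 N. Pads are 22 mm wide; open, the fingers measure 114 mm over their backs; the gripper's body (76 mm by 85 mm) begins 54 mm behind the grasp point. The pads swing forward as they close: fully open they stand 13 mm farther back than shut.
Start: joints at [-1.15, 0.241, 0.005, 1.335, 0, 1.571], TCP at [0.204, -0.456, 0.196] pointing down, gripper open.
Joint ranges: [-2.72, 2.72], [-1.05, 1.87], [-1.09, 1.28], [-1.99, 2.15], [-1.42, 1.44], [-3.14, 3.14]. Speed limits (rad/s): [2.79, 2.79, 3.14, 3.14, 3.14, 3.14].

INTERFACE

Orientations are given as a unit quaternion [x, y, z, w].
In Python, from workcell import telemetry, camera, get_calibration, bot gives the robot as it stands.
- The arm moves only by the tool step_arm, never from a script. Its argument "increments" is a list of rows, each an object with "slide": the shift along the tool's x, y, z in m, a list of three; "turn": the turn, a rotation vector about the tool's x, y, z in rad, a list of three; "grip": the closure, from -1 (fully open) to 1 (shut), so that 0 is half open. A call has 1 to 12 rows; each row shifts and turns the commanded pose from where the row before left it, along the tool's axes as they then stand; what a row does not reach is not made up. A row lasts 1/12 s, in which the tool goes at most 41.7 mm and 7.16 degrees, less where a joint would pass 70% of its speed; a pose out of reach is approached as far as the arm can. A call is refused whole if a number of a shift passes 0.0417 or a number of a turn 0.125, either way. A call with a gripper value outside its range is refused whole. The fingers move at their own pace and stop on an object; the grip force is fixed at half the most. Time passes only in rows, so rows that do not move let the fingers close. It gives the time, the measured TCP pose, the force and the opening at its end, in the units of the state.
- telemetry.get_obs(): the state, without advancing time (a new reading comes with each control period).
- camera(name): name is "side" or "top" or "wrist"; returns (picture, depth): 480x640x3 uint8, red, green, blue; 480x640 float32, m along the optical axis (not along the pixel's ray), 0 where there is no reading.
- get_calibration(name): a dict with "K" (3x3 intrinsics, pixels), "extrinsics" (4x4, takes a point from camera to world coordinates). Camera axes: x right, y down, z forward; pixel columns grow to the right and rows downward; lengths in m; the calibration is good to about 2 mm. The wrist camera is an equidistant fisheye: a pixel r from the principal point sees the ray r / f radians off the axis. A picture is of the moment at which its call begins: read the wrist's pose just before it. get_calibration takes no time and is no camera call; for the wrist camera it gives the pose at the moment of the call.
- bot.job_done(): hands the job in, once; it reports no verdict.
The state is a dict: "clock": time; "joint_pos": joint angles; "joint_vel": joint speeds; "tau": joint torques, N m; "eef_pos": TCP position; "tool_rot": TCP orientation; "ft_force": force on the tool from outside, world axes, zero at the start; "ft_torque": the same for the moment, N m; "grip_width": finger opening in m.
Only numpy, scipy, OpenCV 4.12 (cv2) and the standard library are available. Lean on these libraries where they do the work, as an engineer would, in place of code of your own. Each camera call takes 0.05 s, during which the arm holds its last target. There are 200 camera calls.

## Working session

There is one attempt and no reset: what is moved stays moved. The work goes in short steps, Python scripts to look and compute and a tool call to move; the robot and the scene stay as the last step left them, time stands still between calls to the robot, and variables do not carry over. Pictures are saved under pics/ and viewed, about 8 in all and at most 12, crops included, and the job is handed in when it is done.

Besides the shell and the picture viewer there is one more tool, called after "Request:" by a JSON object that holds its "method" and its "body", one argument or row to a line. step_arm: Moves the arm, as the interface text tells. Its arguments: {"type":"object","properties":{"increments":{"type":"array","items":{"type":"object","properties":{"slide":{"type":"array","items":{"type":"number"}},"turn":{"type":"array","items":{"type":"number"}},"grip":{"type":"number"}}}}},"required":["increments"]}

```bash
mkdir -p pics; ls
python3 - <<'E'
from workcell import telemetry, camera, get_calibration
import cv2, numpy as np
print(telemetry.get_obs())
for n in ("side","top"):
    p,d=camera(n); cv2.imwrite(f"pics/{n}0.png",p[:,:,::-1]); np.save(f"{n}0.npy",d); np.save(f"{n}0p.npy",p)
    c=get_calibration(n); print(n,c)
E
```

```text
pics
{'clock': 0.0, 'joint_pos': array([-1.15001547e+00,  2.41407260e-01,  3.73570030e-03,  1.33518937e+00,
       -2.92991179e-05,  1.57080322e+00]), 'joint_vel': array([ 9.91824053e-05, -1.32295084e-03, -5.19105700e-04, -4.20442279e-04,
       -1.18137799e-04,  1.41208757e-03]), 'tau': array([ 1.84262390e-04, -3.72319508e+01,  2.52406490e+01,  1.69976457e-02,
       -6.87435227e-05,  8.81301048e-06]), 'eef_pos': array([ 0.20394392, -0.45575524,  0.19552026]), 'tool_rot': array([ 8.39185782e-01, -5.43843873e-01, -8.74265176e-04, -5.49112157e-04]), 'ft_force': array([-0.06786851,  0.47663374, -0.62067173]), 'ft_torque': array([-0.003953  ,  0.02192214, -0.02635883]), 'grip_width': 0.08512486730748006}
side {'K': array([[616.03354784,   0.        , 310.30060813],
       [  0.        , 616.03354784, 244.18489282],
       [  0.        ,   0.        ,   1.        ]]), 'extrinsics': array([[ 0.97476381,  0.19805152, -0.10301025,  0.65336472],
       [ 0.22306515, -0.88230415,  0.41446511, -0.59657633],
       [-0.00880093, -0.42698359, -0.90421655,  1.39572388],
       [ 0.        ,  0.        ,  0.        ,  1.        ]])}
top {'K': array([[623.75672155,   0.        , 316.415588  ],
       [  0.        , 623.75672155, 237.8129201 ],
       [  0.        ,   0.        ,   1.        ]]), 'extrinsics': array([[-0.00984696, -0.99910919,  0.04103491,  0.43535484],
       [-0.99994715,  0.00995997,  0.00255059, -0.00502116],
       [-0.00295702, -0.04100763, -0.99915446,  1.74143345],
       [ 0.        ,  0.        ,  0.        ,  1.        ]])}
```

View pics/side0.png

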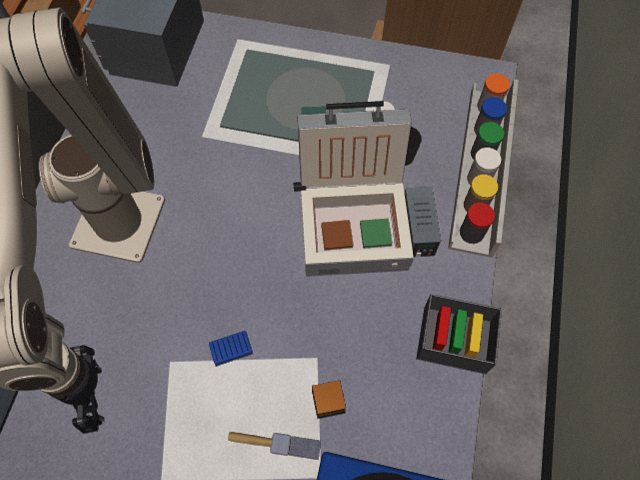

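View pics/top0.png

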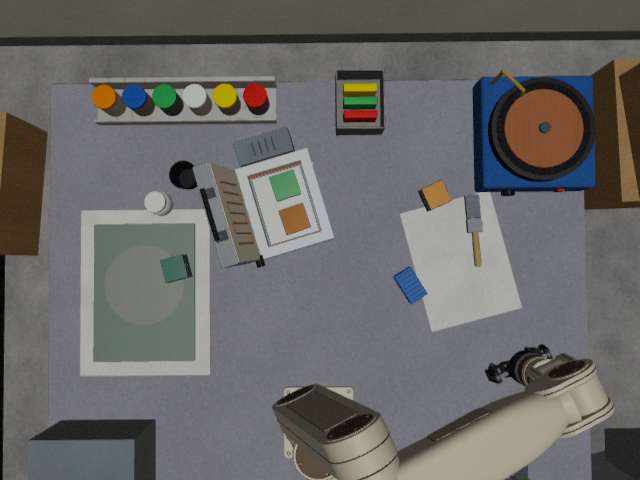

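Both views show the kiln with its front facing about world -y: rim at top-view pixels (238–333, 150–257), and the open lid with its black bar near (210,213). In the side view the bar is at (355,105). The bystanders stand clear of the front, with the amber block at top (435,195). Next I measure the poses from depth.

```bash
cat > h.py <<'E'
import numpy as np, cv2
from workcell import telemetry, camera, get_calibration
def cloud(n,d):
    c=get_calibration(n);K=c["K"];E=c["extrinsics"]
    v,u=np.mgrid[:480,:640]
    P=np.stack([(u-K[0,2])/K[0,0]*d,(v-K[1,2])/K[1,1]*d,d],-1)
    return P@E[:3,:3].T+E[:3,3]
E
python3 - <<'E'
from h import *
for n in ("top","side"):
    d=np.load(n+"0.npy");p=np.load(n+"0p.npy").astype(int);W=cloud(n,d)
    x,y,z=W[...,0],W[...,1],W[...,2]
    roi=(d>0)&(x>.4)&(x<.8)&(y>-.1)&(y<.4)
    rim=roi&(abs(z-.092)<.006)&(p.min(-1)>130)
    rim=rim.astype(np.uint8)
    k,l,s,_=cv2.connectedComponentsWithStats(rim); i=1+s[1:,4].argmax(); m=l==i
    r=cv2.minAreaRect(W[m][:,:2].astype(np.float32)); print(n,"rim",m.sum(),z[m].mean(),r,cv2.boxPoints(r))
    bar=roi&(z>.285)&(p.max(-1)<50)
    k,l,s,_=cv2.connectedComponentsWithStats(bar.astype(np.uint8)); i=1+s[1:,4].argmax();m=l==i
    Q=W[m]; print("bar",m.sum(),Q.mean(0),z[m].min(),z[m].max()); c=Q[:,:2].mean(0)
    w=np.linalg.svd(Q[:,:2]-c,full_matrices=False)[2][0]; t=(Q[:,:2]-c)@w; print(w,t.min(),t.max(),c+w*(t.min()+t.max())/2)
E
```

```text
top rim 2554 0.09237579749667259 ((0.5969315767288208, 0.08427044749259949), (0.25250735878944397, 0.20188283920288086), 16.17854881286621) [[ 0.44755232  0.14603613]
 [ 0.50380325 -0.04785176]
 [ 0.74631083  0.02250476]
 [ 0.6900599   0.21639265]]
bar 246 [0.54951099 0.24148889 0.32860394] 0.28707548803015737 0.3396931803976968
[-0.96051239 -0.27823721] -0.0612001427539848 0.05994203888304659 [0.5501152  0.24166392]
side rim 3101 0.09075192840793245 ((0.596016526222229, 0.08293317258358002), (0.25194066762924194, 0.20531946420669556), 16.255950927734375) [[ 0.44634497  0.14622593]
 [ 0.5038198  -0.05088502]
 [ 0.7456881   0.01964042]
 [ 0.6882132   0.21675137]]
bar 254 [0.54971516 0.23773188 0.32586157] 0.3187158211153518 0.33231948208529105
[-0.95846713 -0.28520301] -0.06022196976075767 0.06089935778273418 [0.54939053 0.23763528]
```

Request:
{"method": "step_arm", "body": {
  "increments": [
    {"slide": [0,0,-0.008],"turn": [0,0,-0.125],"grip": 1},
    {"slide": [0,0,-0.008],"turn": [0,0,-0.125],"grip": 1},
    {"slide": [0,0,-0.008],"turn": [0,0,-0.125],"grip": 1},
    {"slide": [0,0,-0.008],"turn": [0,0,-0.125],"grip": 1},
    {"slide": [0,0,-0.008],"turn": [0,0,-0.125],"grip": 1},
    {"slide": [0,0,-0.008],"turn": [0,0,-0.125],"grip": 1},
    {"slide": [0,0,-0.008],"turn": [0,0,-0.125],"grip": 1},
    {"slide": [0,0,-0.008],"turn": [0,0,-0.125],"grip": 1},
    {"slide": [0,0,-0.008],"turn": [0,0,-0.125],"grip": 1},
    {"slide": [0,0,-0.008],"turn": [0,0,-0.125],"grip": 1},
    {"slide": [0,0,-0.008],"turn": [0,0,-0.125],"grip": 1},
    {"slide": [0,0,-0.008],"turn": [0,0,-0.125],"grip": 1}
  ]
}}

```text
clock: 1.1
eef_pos: [0.2041, -0.4561, 0.2923]
tool_rot: [0.984, 0.177, -0.0, -0.001]
ft_force: [0.7, -0.5, 0.3]
grip_width: -0.0005
```

Request:
{"method": "step_arm", "body": {
  "increments": [
    {"slide": [0,0,-0.008],"turn": [0,0,-0.125],"grip": 1},
    {"slide": [0,0,-0.008],"turn": [0,0,-0.125],"grip": 1},
    {"slide": [0,0,-0.008],"turn": [0,0,-0.125],"grip": 1},
    {"slide": [0,0,-0.008],"turn": [0,0,-0.125],"grip": 1},
    {"slide": [0,0,-0.008],"turn": [0,0,-0.125],"grip": 1},
    {"slide": [0,0,-0.008],"turn": [0,0,-0.125],"grip": 1},
    {"slide": [0,0,-0.008],"turn": [0,0,-0.125],"grip": 1},
    {"slide": [0,0,-0.008],"turn": [0,0,-0.125],"grip": 1},
    {"slide": [0,0,-0.008],"turn": [0,0,-0.125],"grip": 1},
    {"slide": [0,0,-0.008],"turn": [0,0,-0.125],"grip": 1},
    {"slide": [0,0,-0.008],"turn": [0,0,-0.125],"grip": 1},
    {"slide": [0,0,-0.008],"turn": [0,0,-0.125],"grip": 1}
  ]
}}

```text
clock: 2.1
eef_pos: [0.2042, -0.4562, 0.3883]
tool_rot: [0.599, 0.8, 0.0, -0.001]
ft_force: [-0.4, -0.7, 0.6]
grip_width: 0.0001
```

Request:
{"method": "step_arm", "body": {
  "increments": [
    {"slide": [0.012,0.033,0.006],"grip": 1},
    {"slide": [0.012,0.033,0.006],"grip": 1},
    {"slide": [0.012,0.033,0.006],"grip": 1},
    {"slide": [0.012,0.033,0.006],"grip": 1},
    {"slide": [0.012,0.033,0.006],"grip": 1},
    {"slide": [0.012,0.033,0.006],"grip": 1},
    {"slide": [0.012,0.033,0.006],"grip": 1},
    {"slide": [0.012,0.033,0.006],"grip": 1},
    {"slide": [0.012,0.033,0.006],"grip": 1},
    {"slide": [0.012,0.033,0.006],"grip": 1},
    {"slide": [0.012,0.033,0.006],"grip": 1},
    {"slide": [0.012,0.033,0.006],"grip": 1}
  ]
}}

```text
schema error: expected keys slide, turn, grip
```

Request:
{"method": "step_arm", "body": {
  "increments": [
    {"slide": [0.012,0.033,0.006],"grip": 1},
    {"slide": [0.012,0.033,0.006],"grip": 1},
    {"slide": [0.012,0.033,0.006],"grip": 1},
    {"slide": [0,0,0],"turn": [0,0.1,0],"grip": 1},
    {"slide": [0,0,0],"turn": [0,0.1,0],"grip": 1},
    {"slide": [0,0,0],"turn": [0,0.1,0],"grip": 1},
    {"slide": [0,0,0],"turn": [0,0.1,0],"grip": 1},
    {"slide": [0,0,0],"turn": [0,0.1,0],"grip": 1},
    {"slide": [0,0,0],"turn": [0,0.1,0],"grip": 1},
    {"slide": [0,0,0],"turn": [0,0.1,0],"grip": 1},
    {"slide": [0,0,0],"turn": [0,0.1,0],"grip": 1}
  ]
}}

```text
schema error: expected keys slide, turn, grip
```

```bash
cat >> h.py <<'E'
from scipy.spatial.transform import Rotation as R
O=np.array([.5965,.0836,0]);f=np.array([.279,-.960,0]);up=np.array([0,0,1.]);H=O-.1*f+.093*up
def bar(th): a=th+.094; return H+.239*(np.cos(a)*f+np.sin(a)*up)
def kin(p): # point in (front of hinge, along tool y side, up)
    q=np.asarray(p)-H; return np.round([q@f,q@np.cross(up,-f),q[2]],4)
def dn(b): return -np.cos(b)*f-np.sin(b)*up, -np.sin(b)*f+np.cos(b)*up
def catch(th,b,gap=0,h=.0145,s=.019):
    d,n=dn(b); return bar(th)-n*(.006+h+gap)+s*d
def nudge(th,b,gap=0,h=.0145,s=.019):
    d,n=dn(b); return bar(th)+n*(.006+h+gap)+s*d
def state():
    o=telemetry.get_obs();M=R.from_quat(o["tool_rot"]).as_matrix();z=M[:,2]
    print("t",o["clock"],"tcp",o["eef_pos"].round(4),"kin",kin(o["eef_pos"]),"beta",round(float(np.arctan2(-z[2],-z@f)),3),"skew",round(float(M[:,0]@np.cross(up,-f)),3),round(float(M[:,1]@f),3),"\nq",o["joint_pos"].round(3),"F",o["ft_force"].round(2))
    return o,M
def to(M,p0,p): return (M.T@(np.asarray(p)-p0)).round(4)
E
python3 - <<'E'
from h import *
o,M=state();p=o["eef_pos"]
for th in (0,.4,.8): c=catch(th,.785,.02);print(th,c,kin(c),"slide",to(M,p,c))
E
```

```text
t 2.1 tcp [ 0.2042 -0.4562  0.3883] kin [0.5087 0.5273 0.2953] beta 1.57 skew 0.003 -0.003 
q [-1.15   0.255  0.52   1.837 -0.    -1.435] F [-0.43 -0.68  0.58]
0 [ 0.63922353 -0.06340568  0.07335403] [ 0.253  -0.     -0.0196] slide [0.254  0.5281 0.3151]
0.4 [ 0.63154575 -0.03698751  0.16424329] [ 0.2255 -0.      0.0712] slide [0.2816 0.5282 0.2243]
0.8 [0.61459913 0.02132342 0.23724147] [ 0.1648 -0.      0.1442] slide [0.3425 0.5283 0.1514]
```

Request:
{"method": "step_arm", "body": {
  "increments": [
    {"slide": [0.012,0.033,0.006],"turn": [0,0,0],"grip": 1},
    {"slide": [0.012,0.033,0.006],"turn": [0,0,0],"grip": 1},
    {"slide": [0.012,0.033,0.006],"turn": [0,0,0],"grip": 1},
    {"slide": [0.012,0.033,0.006],"turn": [0,0,0],"grip": 1},
    {"slide": [0.012,0.033,0.006],"turn": [0,0,0],"grip": 1},
    {"slide": [0.012,0.033,0.006],"turn": [0,0,0],"grip": 1},
    {"slide": [0.012,0.033,0.006],"turn": [0,0,0],"grip": 1},
    {"slide": [0.012,0.033,0.006],"turn": [0,0,0],"grip": 1},
    {"slide": [0.012,0.033,0.006],"turn": [0,0,0],"grip": 1},
    {"slide": [0.012,0.033,0.006],"turn": [0,0,0],"grip": 1},
    {"slide": [0.012,0.033,0.006],"turn": [0,0,0],"grip": 1},
    {"slide": [0.012,0.033,0.006],"turn": [0,0,0],"grip": 1}
  ]
}}

```text
clock: 3.1
eef_pos: [0.5462, -0.2074, 0.3156]
tool_rot: [0.602, 0.799, -0.0, -0.001]
ft_force: [0.1, -0.2, 0.2]
grip_width: -0.0001
```

Request:
{"method": "step_arm", "body": {
  "increments": [
    {"slide": [0.012,0.033,0.006],"turn": [0,0,0],"grip": 1},
    {"slide": [0.012,0.033,0.006],"turn": [0,0,0],"grip": 1},
    {"slide": [0.012,0.033,0.006],"turn": [0,0,0],"grip": 1},
    {"slide": [0.012,0.033,0.006],"turn": [0,0,0],"grip": 1},
    {"slide": [0,0,0],"turn": [0,0.1,0],"grip": 1},
    {"slide": [0,0,0],"turn": [0,0.1,0],"grip": 1},
    {"slide": [0,0,0],"turn": [0,0.1,0],"grip": 1},
    {"slide": [0,0,0],"turn": [0,0.1,0],"grip": 1},
    {"slide": [0,0,0],"turn": [0,0.1,0],"grip": 1},
    {"slide": [0,0,0],"turn": [0,0.1,0],"grip": 1},
    {"slide": [0,0,0],"turn": [0,0.1,0],"grip": 1},
    {"slide": [0,0,0],"turn": [0,0.1,0],"grip": 1}
  ]
}}

```text
clock: 4.1
eef_pos: [0.6951, -0.0969, 0.2075]
tool_rot: [0.577, 0.742, 0.252, -0.231]
ft_force: [-0.1, 0.3, -0.2]
grip_width: 0.0004
```

Run:
```python
from h import *
o,M=state();p=o["eef_pos"]
for th in (0,.4,.8): c=catch(th,.785,.02);print(th,c,kin(c),"slide",to(M,p,c))
```

```text
t 4.1 tcp [ 0.6951 -0.0969  0.2075] kin [ 0.3007 -0.0443  0.1145] beta 0.884 skew 0.012 0.073 
q [-0.415  1.075  1.274  2.149  0.601 -0.781] F [-0.11  0.33 -0.19]
0 [ 0.63922353 -0.06340568  0.07335403] [ 0.253  -0.     -0.0196] slide [-0.0474 -0.0619  0.1271]
0.4 [ 0.63154575 -0.03698751  0.16424329] [ 0.2255 -0.      0.0712] slide [ 0.0314 -0.0541  0.0747]
0.8 [0.61459913 0.02132342 0.23724147] [ 0.1648 -0.      0.1442] slide [ 0.1246 -0.0507  0.057 ]
```

```bash
cat > fk.py <<'E'
from h import *
from scipy.optimize import least_squares
def fk(q,P):
    h,a,b,e,c1,c2,sg=P
    r=lambda ph:np.array([np.cos(ph),0,-np.sin(ph)])      # pitch down ph, in arm plane
    p=np.array([e,0,h])+a*np.array([np.sin(q[1]),0,np.cos(q[1])])+b*r(q[1]-q[2])
    ph=q[1]-q[2]+q[3]; t=r(ph); p=p+c1*t
    d=np.cos(q[4])*t+sg*np.sin(q[4])*np.array([0,1,0]); p=p+c2*d
    Z=R.from_euler("z",q[0]).as_matrix(); return Z@p,Z@d
D=[([-1.15,.24141,.00374,1.33519,0],[.20394,-.45576,.19552],[0,0,-1]),
   ([-1.15,.255,.52,1.837,0],[.2042,-.4562,.3883],[0,0,-1])]
E
python3 - <<'E'
from fk import *
o,M=state(); D.append((o["joint_pos"],o["eef_pos"],M[:,2])); print(M[:,2])
for sg in (1,-1):
    g=lambda x:np.concatenate([fk(q,[*x,sg])[0]-p for q,p,_ in D])
    s=least_squares(lambda x:np.r_[g(x),1e-3*(x-[.2,.4,.39,0,.1,.2])],[.2,.4,.39,0,.1,.2])
    print(sg,s.x.round(4),abs(g(s.x)).max(),fk(o["joint_pos"],[*s.x,sg])[1])
E
```

```text
t 4.1 tcp [ 0.6951 -0.0969  0.2075] kin [ 0.3007 -0.0443  0.1145] beta 0.884 skew 0.012 0.073 
q [-0.415  1.075  1.274  2.149  0.601 -0.781] F [-0.11  0.33 -0.19]
[-0.05096476  0.64031964 -0.76641591]
1 [0.2525 0.4931 0.3909 0.0006 0.1054 0.3384] 0.001712195359859836 [-0.05096476  0.64031964 -0.76641591]
-1 [-0.1079  0.1729  0.3888  0.0802  0.1113 -0.3384] 0.0004809021608254138 [-0.50664904 -0.39485871 -0.76641591]
```

```bash
cat >> fk.py <<'E'
PM=[.2525,.4931,.3909,.0006,.1054,.3384,1]
LO=np.array([-2.72,-1.05,-1.09,-1.99,-1.42])+.03;HI=np.array([2.72,1.87,1.28,2.15,1.44])-.03
bx=np.cross(up,-f)*-1  # toward robot-far? sign below
ty=-np.cross(up,-f)     # nominal tool y (towards +x world)
def ik(p,d):
    best=None
    for q0 in ([-.2,.6,.6,1.3,.6],[.2,.3,.3,1.5,.6],[.3,.8,.9,1.,.9]):
        s=least_squares(lambda q:np.r_[fk(q,PM)[0]-p,.3*(fk(q,PM)[1]-d)],q0,bounds=(LO,HI))
        if best is None or s.cost<best.cost:best=s
    return best.x,np.sqrt(2*best.cost)
def dd(be,ps):
    """tool z with pitch be below horizontal, azimuth turned ps from -f towards ty; n = face normal, perp. to bar"""
    d=np.cos(be)*(np.cos(ps)*-f+np.sin(ps)*ty)-np.sin(be)*up
    n=np.cross(d,ty);n*=np.sign(n[2]);return d,n/np.linalg.norm(n)
def pose(th,be,ps,side,sh=0,gap=0,h=.0145,s=.019):
    d,n=dd(be,ps); return bar(th)-side*n*(.006+h+gap)+s*d+sh*ty,d,n   # side 1 catch, -1 nudge
E
python3 - <<'E'
from fk import *
print(ty)
for sh in (0,-.025):
  for ps in (0,.3,.6,.9):
    for be in (.5,.7,.9,1.1,1.3,1.5):
      e=[ik(*pose(t,be,ps,1,sh)[:2])[1]*1000 for t in (0,.4,.8,1.0)]
      g=[ik(*pose(t,be,ps,-1,sh)[:2])[1]*1000 for t in (1.75,1.5,1.2)]
      print(sh,ps,be,np.round(e,1),np.round(g,1))
E
```

```text
[ 0.96   0.279 -0.   ]
0 0 0.5 [19.6 28.6 26.7 20.6] [ 0.1  0.1 16.1]
0 0 0.7 [0.  0.3 1.1 0. ] [0. 0. 0.]
0 0 0.9 [0. 0. 0. 0.] [0. 0. 0.]
0 0 1.1 [0. 0. 0. 0.] [0. 0. 0.]
0 0 1.3 [0. 0. 0. 0.] [0. 0. 0.]
0 0 1.5 [0. 0. 0. 0.] [0. 0. 0.]
0 0.3 0.5 [0.1 0.1 0.1 0.1] [0.1 0.1 0.1]
0 0.3 0.7 [0. 0. 0. 0.] [0. 0. 0.]
0 0.3 0.9 [0. 0. 0. 0.] [0. 0. 0.]
0 0.3 1.1 [0. 0. 0. 0.] [0. 0. 0.]
0 0.3 1.3 [0. 0. 0. 0.] [0. 0. 0.]
0 0.3 1.5 [0. 0. 0. 0.] [0. 0. 0.]
0 0.6 0.5 [0.1 0.1 0.1 0.1] [0.1 0.1 0.1]
0 0.6 0.7 [0. 0. 0. 0.] [0. 0. 0.]
0 0.6 0.9 [0. 0. 0. 0.] [0. 0. 0.]
0 0.6 1.1 [0. 0. 0. 0.] [0. 0. 0.]
0 0.6 1.3 [0. 0. 0. 0.] [0. 0. 0.]
0 0.6 1.5 [0. 0. 0. 0.] [0. 0. 0.]
0 0.9 0.5 [0.1 0.1 0.1 0.1] [0.1 0.1 0.1]
0 0.9 0.7 [0. 0. 0. 0.] [0. 0. 0.]
0 0.9 0.9 [0. 0. 0. 0.] [0. 0. 0.]
0 0.9 1.1 [0. 0. 0. 0.] [0. 0. 0.]
0 0.9 1.3 [0. 0. 0. 0.] [0. 0. 0.]
0 0.9 1.5 [0. 0. 0. 0.] [0. 0. 0.]
-0.025 0 0.5 [12.7 22.8 21.7 16. ] [ 0.1  0.1 12.1]
-0.025 0 0.7 [0. 0. 0. 0.] [0. 0. 0.]
-0.025 0 0.9 [0. 0. 0. 0.] [0. 0. 0.]
-0.025 0 1.1 [0. 0. 0. 0.] [0. 0. 0.]
-0.025 0 1.3 [0. 0. 0. 0.] [0. 0. 0.]
-0.025 0 1.5 [0. 0. 0. 0.] [0. 0. 0.]
-0.025 0.3 0.5 [0.1 0.1 0.1 0.1] [0.1 0.1 0.1]
-0.025 0.3 0.7 [0. 0. 0. 0.] [0. 0. 0.]
-0.025 0.3 0.9 [0. 0. 0. 0.] [0. 0. 0.]
-0.025 0.3 1.1 [0. 0. 0. 0.] [0. 0. 0.]
-0.025 0.3 1.3 [0. 0. 0. 0.] [0. 0. 0.]
-0.025 0.3 1.5 [0. 0. 0. 0.] [0. 0. 0.]
-0.025 0.6 0.5 [0.1 0.1 0.1 0.1] [0.1 0.1 0.1]
-0.025 0.6 0.7 [0. 0. 0. 0.] [0. 0. 0.]
-0.025 0.6 0.9 [0. 0. 0. 0.] [0. 0. 0.]
-0.025 0.6 1.1 [0. 0. 0. 0.] [0. 0. 0.]
-0.025 0.6 1.3 [0. 0. 0. 0.] [0. 0. 0.]
-0.025 0.6 1.5 [0. 0. 0. 0.] [0. 0. 0.]
-0.025 0.9 0.5 [0.1 0.1 0.1 0.1] [0.1 0.1 0.1]
-0.025 0.9 0.7 [0. 0. 0. 0.] [0. 0. 0.]
-0.025 0.9 0.9 [0. 0. 0. 0.] [0. 0. 0.]
-0.025 0.9 1.1 [0. 0. 0. 0.] [0. 0. 0.]
-0.025 0.9 1.3 [0. 0. 0. 0.] [0. 0. 0.]
-0.025 0.9 1.5 [0. 0. 0. 0.] [0. 0. 0.]
```

Run:
```python
from fk import *
o,M=state();p=o["eef_pos"];d=M[:,2];n=M[:,0]
print("ps,be",np.arctan2(d@ty,-d@f),np.arcsin(-d[2]))
def P(th,side,gap,s,sh=-.015): return bar(th)-side*n*(.0205+gap)+s*d+sh*ty
W=[("up",P(1.75,-1,.09,-.12)),("over",P(1.75,-1,.03,-.03)),("hook",P(1.75,-1,.02,.019)),("touch",P(1.75,-1,0,.019))]
for t in (1.6,1.45,1.3,1.2): W.append((f"n{t}",P(t,-1,0,.019)))
W+=[("out",P(1.2,-1,.01,-.035)),("frt",P(1.1,1,.03,-.035)),("und1.",P(1.0,1,.03,.019)),("c.8",P(.8,1,0,.019))]
for t in (.6,.4,.2,.1,0,-.05): W.append((f"c{t}",P(t,1,0,.019)))
W.append(("away",P(-.05,1,.05,-.1)))
for k,w in W:
    q,e=ik(w,d); print(k,w.round(3),"slide",to(M,p,w),"q",q.round(2),round(e*1000,1)); p=w
```

```text
t 4.1 tcp [ 0.6951 -0.0969  0.2075] kin [ 0.3007 -0.0443  0.1145] beta 0.884 skew 0.012 0.073 
q [-0.415  1.075  1.274  2.149  0.601 -0.781] F [-0.11  0.33 -0.19]
ps,be 0.20340858495219935 0.8732427271035903
up [0.517 0.242 0.485] slide [ 0.4672 -0.073   0.0135] q [0.05 0.35 0.7  1.95 0.7 ] 0.0
over [0.526 0.255 0.378] slide [-0.06 -0.    0.09] q [0.07 0.32 0.38 1.63 0.7 ] 0.0
hook [0.526 0.279 0.334] slide [-0.01   0.     0.049] q [0.12 0.32 0.26 1.48 0.7 ] 0.0
touch [0.531 0.265 0.322] slide [-0.02 -0.    0.  ] q [0.09 0.33 0.24 1.48 0.7 ] 0.0
n1.6 [0.54  0.231 0.329] slide [-0.0227  0.0033 -0.0275] q [0.03 0.36 0.3  1.56 0.7 ] 0.0
n1.45 [0.55  0.197 0.33 ] slide [-0.0266  0.0028 -0.0238] q [-0.04  0.39  0.35  1.63  0.69] 0.0
n1.3 [0.56  0.162 0.327] slide [-0.0299  0.0022 -0.0196] q [-0.09  0.43  0.4   1.69  0.69] 0.0
n1.2 [0.567 0.14  0.321] slide [-0.0214  0.0011 -0.0105] q [-0.13  0.45  0.42  1.71  0.68] 0.0
out [0.567 0.113 0.369] slide [ 0.01  -0.    -0.054] q [-0.18  0.48  0.58  1.88  0.67] 0.0
frt [0.592 0.031 0.31 ] slide [-0.1034  0.0008 -0.0084] q [-0.3   0.6   0.62  1.8
[... 185 characters left out ...]
  1.76  0.64] 0.0
c0.6 [ 0.609 -0.004  0.218] slide [-0.0475 -0.0011  0.0042] q [-0.34  0.68  0.53  1.75  0.63] 0.0
c0.4 [ 0.617 -0.03   0.179] slide [-0.0457 -0.0023  0.0135] q [-0.37  0.74  0.54  1.72  0.62] 0.0
c0.2 [ 0.622 -0.047  0.135] slide [-0.0421 -0.0034  0.0223] q [-0.39  0.79  0.52  1.66  0.61] 0.0
c0.1 [ 0.623 -0.053  0.112] slide [-0.0191 -0.0021  0.0141] q [-0.4   0.82  0.51  1.63  0.61] 0.0
c0 [ 0.624 -0.056  0.088] slide [-0.0176 -0.0023  0.016 ] q [-0.4   0.84  0.49  1.59  0.61] 0.0
c-0.05 [ 0.625 -0.057  0.076] slide [-0.0082 -0.0012  0.0086] q [-0.4   0.85  0.48  1.57  0.61] 0.0
away [ 0.642 -0.17   0.136] slide [-0.05  -0.    -0.119] q [-0.53  1.02  0.96  1.96  0.55] 0.0
```

Request:
{"method": "step_arm", "body": {
  "increments": [
    {"slide": [0.039,-0.006,0.001],"turn": [0,0,0],"grip": 1},
    {"slide": [0.039,-0.006,0.001],"turn": [0,0,0],"grip": 1},
    {"slide": [0.039,-0.006,0.001],"turn": [0,0,0],"grip": 1},
    {"slide": [0.039,-0.006,0.001],"turn": [0,0,0],"grip": 1},
    {"slide": [0.039,-0.006,0.001],"turn": [0,0,0],"grip": 1},
    {"slide": [0.039,-0.006,0.001],"turn": [0,0,0],"grip": 1},
    {"slide": [0.039,-0.006,0.001],"turn": [0,0,0],"grip": 1},
    {"slide": [0.039,-0.006,0.001],"turn": [0,0,0],"grip": 1},
    {"slide": [0.039,-0.006,0.001],"turn": [0,0,0],"grip": 1},
    {"slide": [0.039,-0.006,0.001],"turn": [0,0,0],"grip": 1},
    {"slide": [0.039,-0.006,0.001],"turn": [0,0,0],"grip": 1},
    {"slide": [0.039,-0.006,0.001],"turn": [0,0,0],"grip": 1}
  ]
}}

```text
clock: 5.1
eef_pos: [0.5163, 0.244, 0.487]
tool_rot: [0.577, 0.743, 0.25, -0.23]
ft_force: [-0.0, 0.5, -0.1]
grip_width: -0.0
```

```bash
cat >> fk.py <<'E'
def P(M,th,side,gap,s,sh=-.015): return bar(th)-side*M[:,0]*(.0205+gap)+s*M[:,2]+sh*ty
E
python3 - <<'E'
from fk import *
o,M=state();p=o["eef_pos"]
for k,w in [("over",P(M,1.75,-1,.03,-.03)),("hook",P(M,1.75,-1,.02,.019)),("touch",P(M,1.75,-1,0,.019))]: print(k,to(M,p,w));p=w
E
```

```text
t 5.1 tcp [0.5163 0.244  0.487 ] kin [-0.0764  0.0322  0.394 ] beta 0.887 skew 0.012 0.071 
q [ 0.053  0.361  0.724  1.958  0.693 -0.206] F [-0.05  0.49 -0.1 ]
over [-0.0623  0.0005  0.0907]
hook [-0.01   0.     0.049]
touch [-0.02 -0.   -0.  ]
```

Request:
{"method": "step_arm", "body": {
  "increments": [
    {"slide": [-0.021,0,0.03],"turn": [0,0,0],"grip": 1},
    {"slide": [-0.021,0,0.03],"turn": [0,0,0],"grip": 1},
    {"slide": [-0.021,0,0.03],"turn": [0,0,0],"grip": 1},
    {"slide": [-0.003,0,0.016],"turn": [0,0,0],"grip": 1},
    {"slide": [-0.003,0,0.016],"turn": [0,0,0],"grip": 1},
    {"slide": [-0.003,0,0.016],"turn": [0,0,0],"grip": 1},
    {"slide": [0,0,0],"turn": [0,0,0],"grip": 1},
    {"slide": [0,0,0],"turn": [0,0,0],"grip": 1}
  ]
}}

```text
clock: 5.77
eef_pos: [0.526, 0.2775, 0.3339]
tool_rot: [0.577, 0.743, 0.25, -0.231]
ft_force: [-0.2, -0.5, 0.7]
grip_width: 0.0001
```

Run:
```python
from fk import *
o,M=state();p=o["eef_pos"]
W=[(t,P(M,t,-1,-.002,.019)) for t in (1.75,1.6,1.45,1.35,1.25,1.18)]
for k,w in W: print(k,to(M,p,w));p=w
a=camera("wrist")[0];b=camera("side")[0][60:240,240:480];b=cv2.resize(b,None,fx=1.78,fy=1.78)
cv2.imwrite("pics/w1.png",np.hstack([cv2.resize(a,(427,320)),cv2.resize(b,(373,320))])[:,:,::-1])
```

```text
t 5.7667 tcp [0.526  0.2775 0.3339] kin [-0.1058  0.0136  0.2409] beta 0.887 skew 0.012 0.07 
q [ 0.113  0.318  0.263  1.492  0.693 -0.128] F [-0.19 -0.49  0.7 ]
1.75 [-0.0204  0.0004  0.0012]
1.6 [-0.0228  0.0032 -0.0274]
1.45 [-0.0267  0.0027 -0.0237]
1.35 [-0.0196  0.0015 -0.0135]
1.25 [-0.0209  0.0012 -0.0115]
1.18 [-0.0153  0.0007 -0.0068]
```

View pics/w1.png

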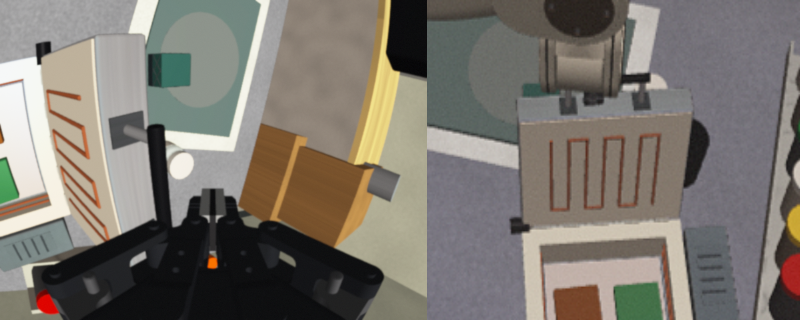

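The composite shows the fingertips (213,200 in the wrist view) just behind the bar (157,130–230), between its posts and clear of it. Starting the nudge.

Request:
{"method": "step_arm", "body": {
  "increments": [
    {"slide": [-0.004,0,0],"turn": [0,0,0],"grip": 1},
    {"slide": [-0.004,0,0],"turn": [0,0,0],"grip": 1},
    {"slide": [-0.004,0,0],"turn": [0,0,0],"grip": 1},
    {"slide": [-0.004,0,0],"turn": [0,0,0],"grip": 1},
    {"slide": [-0.004,0,0],"turn": [0,0,0],"grip": 1},
    {"slide": [-0.003,0.0004,-0.0034],"turn": [0,0,0],"grip": 1},
    {"slide": [-0.003,0.0004,-0.0034],"turn": [0,0,0],"grip": 1},
    {"slide": [-0.003,0.0004,-0.0034],"turn": [0,0,0],"grip": 1},
    {"slide": [-0.003,0.0004,-0.0034],"turn": [0,0,0],"grip": 1}
  ]
}}

```text
clock: 6.62
eef_pos: [0.5367, 0.2448, 0.3256]
tool_rot: [0.577, 0.743, 0.251, -0.23]
ft_force: [0.1, 0.8, -0.1]
grip_width: 0.0003
```

```bash
cat >> fk.py <<'E'
def lid():
    """bar angle from side depth, dark pixels near the bar's circle; lid angle from its panel plane"""
    p,d=camera("side");W=cloud("side",d);q=W-H
    F,S,U=q@f,q@ty,W[...,2]-H[2]
    r=np.hypot(F,U);m=(d>0)&(abs(S)<.06)&(abs(r-.242)<.012)&(p.max(-1)<50)&(U>-.02)
    a=np.arctan2(U[m],F[m]);
    m2=(d>0)&(abs(abs(S)-.09)<.03)&(r>.06)&(r<.19)&(p.min(-1)>60)&(U>.005)
    a2=np.arctan2(U[m2],F[m2])
    return round(float(np.median(a)-.094),3) if m.sum()>5 else None,int(m.sum()),round(float(np.median(a2)),3) if m2.sum()>20 else None,int(m2.sum())
E
python3 - <<'E'
from fk import *
state();print(lid())
E
```

```text
t 6.6167 tcp [0.5367 0.2448 0.3256] kin [-0.0715  0.0125  0.2326] beta 0.887 skew 0.013 0.071 
q [ 0.052  0.344  0.277  1.528  0.694 -0.206] F [ 0.12  0.78 -0.1 ]
(1.733, 60, 1.744, 1967)
```

Request:
{"method": "step_arm", "body": {
  "increments": [
    {"slide": [-0.003,0,0],"turn": [0,0,0],"grip": 1},
    {"slide": [-0.003,0,0],"turn": [0,0,0],"grip": 1}
  ]
}}

```text
clock: 6.83
eef_pos: [0.538, 0.2406, 0.3216]
tool_rot: [0.577, 0.743, 0.251, -0.229]
ft_force: [0.6, -0.1, 0.1]
grip_width: 0.0003
```

Request:
{"method": "step_arm", "body": {
  "increments": [
    {"slide": [-0.003,0,0],"turn": [0,0,0],"grip": 1},
    {"slide": [-0.003,0,0],"turn": [0,0,0],"grip": 1}
  ]
}}

```text
clock: 7.0
eef_pos: [0.5391, 0.2362, 0.3174]
tool_rot: [0.577, 0.743, 0.251, -0.23]
ft_force: [0.1, -0.1, 0.3]
grip_width: -0.0006
```

Run:
```python
from fk import *
o,M=state();print(lid(), to(M,bar(1.75),o["eef_pos"]))
```

```text
t 7.0 tcp [0.5391 0.2362 0.3174] kin [-0.0626  0.0125  0.2244] beta 0.887 skew 0.013 0.07 
q [ 0.037  0.352  0.269  1.524  0.693 -0.227] F [ 0.15 -0.08  0.28]
(1.734, 45, 1.744, 1889) [-0.0049 -0.0129  0.0016]
```

Run:
```python
from fk import *
a=camera("wrist")[0];b=camera("side")[0][60:180,270:430];b=cv2.resize(b,None,fx=2.5,fy=2.5)
cv2.imwrite("pics/w2.png",np.hstack([cv2.resize(a,(400,300)),b])[:,:,::-1])
```

```text
(no output)
```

View pics/w2.png

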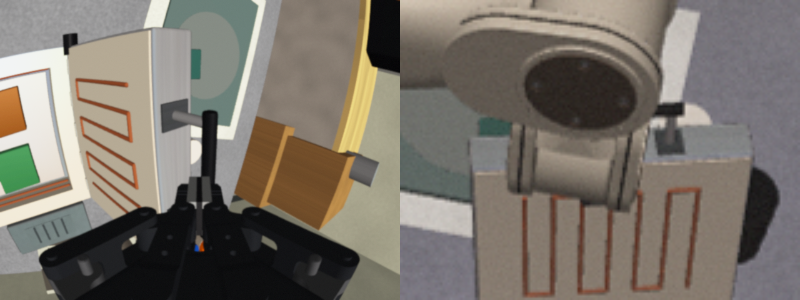

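Run:
```python
from fk import *
o,M=state()
p,d=camera("wrist");c=get_calibration("wrist");K=c["K"];E=c["extrinsics"];print(K.round(1).tolist())
v,u=np.mgrid[:480,:640];X=(u-K[0,2])/K[0,0];Y=(v-K[1,2])/K[1,1];r=np.hypot(X,Y);s=np.where(r>1e-6,np.tan(np.minimum(r,1.5))/np.maximum(r,1e-6),1)
W=np.stack([X*s*d,Y*s*d,d],-1)@E[:3,:3].T+E[:3,3]
T=(W-o["eef_pos"])@M   # in tool frame
B=(W-bar(1.75))@M
dark=(p.max(-1)<60)&(d>0)
for row in (190,210,230,250,270,280,290,300,310,320): 
    cs=[cc for cc in range(290,370,6)]
    print(row,[(cc,*(T[row,cc]*1000).round(0).astype(int)) for cc in cs if dark[row,cc]])
# fingers: dark points near tool axis
m=dark&(abs(T[...,1])<.013)&(abs(T[...,0])<.03)&(abs(T[...,2])<.04);Q=T[m]*1000
for z0 in range(-40,12,4):
    q=Q[(Q[:,2]>=z0)&(Q[:,2]<z0+4)]
    if len(q):print(z0,len(q),q.min(0).round(1),q.max(0).round(1))
```

```text
t 7.15 tcp [0.5391 0.2363 0.3174] kin [-0.0626  0.0125  0.2244] beta 0.887 skew 0.013 0.071 
q [ 0.037  0.352  0.269  1.525  0.693 -0.226] F [-0.32  0.32  0.27]
[[371.6, 0.0, 318.4], [0.0, 371.6, 235.5], [0.0, 0.0, 1.0]]
190 [(326, np.int64(4), np.int64(-44), np.int64(-11)), (332, np.int64(6), np.int64(-45), np.int64(-12)), (338, np.int64(9), np.int64(-45), np.int64(-14)), (344, np.int64(12), np.int64(-44), np.int64(-11))]
210 [(326, np.int64(4), np.int64(-35), np.int64(-9)), (332, np.int64(7), np.int64(-35), np.int64(-11)), (338, np.int64(9), np.int64(-35), np.int64(-12)), (344, np.int64(12), np.int64(-35), np.int64(-10))]
230 [(326, np.int64(4), np.int64(-25), np.int64(-8)), (332, np.int64(7), np.int64(-25), np.int64(-10)), (338, np.int64(10), np.int64(-25), np.int64(-10)), (344, np.int64(13), np.int64(-24), np.int64(-6))]
250 [(326, np.int64(4), np.int64(-15), np.int64(-8)), (332, np.int64(7), np.int64(-15), np.int64(-9)), (338, np.int64(10), np.int64(-15), np.int64(-8))]
270 [(326, np.int64(4), np.int64(-3), np.int64(-5)), (332, np.int64(7), np.int64(-4), np.int64(-7)), (338, np.
[... 932 characters left out ...]
-7), np.int64(-54)), (344, np.int64(10), np.int64(-7), np.int64(-55)), (350, np.int64(12), np.int64(-7), np.int64(-54))]
320 [(290, np.int64(-9), np.int64(-7), np.int64(-63)), (296, np.int64(-7), np.int64(-7), np.int64(-63)), (314, np.int64(-1), np.int64(-11), np.int64(-69)), (320, np.int64(1), np.int64(-12), np.int64(-70)), (338, np.int64(7), np.int64(-11), np.int64(-69)), (344, np.int64(9), np.int64(-7), np.int64(-63)), (350, np.int64(11), np.int64(-7), np.int64(-62)), (356, np.int64(14), np.int64(-7), np.int64(-62))]
-40 27 [ -1.4 -11.6 -40. ] [  6.7 -10.5 -36.8]
-12 88 [  4.  -12.9 -10.4] [10.3  0.7 -8. ]
-8 561 [  1.7 -12.9  -8. ] [12.5  9.7 -4. ]
-4 44 [ 1.2 -9.3 -4. ] [12.4 10.6 -1.2]
```

Run:
```python
from fk import *
o,M=state()
p,d=camera("wrist");c=get_calibration("wrist");K=c["K"];E=c["extrinsics"]
v,u=np.mgrid[:480,:640];X=(u-K[0,2])/K[0,0];Y=(v-K[1,2])/K[1,1];r=np.hypot(X,Y);s=np.tan(np.minimum(r,1.5))/np.maximum(r,1e-6)
W=np.stack([X*s*d,Y*s*d,d],-1)@E[:3,:3].T+E[:3,3]
T=((W-o["eef_pos"])@M*1000).round(0).astype(int)
for row in range(270,312,5): print(row,[(cc,*T[row,cc].tolist(),int(p[row,cc].max())) for cc in range(296,352,6)])
cv2.imwrite("pics/w3.png",cv2.resize(p[220:380,220:420],None,fx=3.5,fy=3.5,interpolation=cv2.INTER_CUBIC)[:,:,::-1])
```

```text
t 7.2 tcp [0.5391 0.2364 0.3176] kin [-0.0627  0.0125  0.2246] beta 0.887 skew 0.013 0.071 
q [ 0.037  0.352  0.269  1.525  0.693 -0.226] F [-0.18 -0.24  0.4 ]
270 [(296, -13, 12, 35, 171), (302, -10, 15, 41, 168), (308, -18, 166, 423, 161), (314, -7, 169, 431, 157), (320, 1, -3, -3, 81), (326, 4, -4, -6, 16), (332, 7, -4, -7, 26), (338, 10, -4, -7, 24), (344, 49, 189, 482, 139), (350, 61, 193, 490, 161)]
275 [(296, -13, 16, 35, 171), (302, -10, 18, 40, 169), (308, -18, 175, 423, 155), (314, -7, 180, 434, 156), (320, 1, 0, -3, 79), (326, 4, -1, -6, 16), (332, 7, -1, -6, 25), (338, 10, -1, -5, 22), (344, 49, 200, 483, 151), (350, 62, 205, 495, 162)]
280 [(296, -14, 20, 37, 171), (302, -10, 22, 42, 169), (308, -18, 186, 426, 155), (314, -8, 191, 436, 155), (320, 1, 3, -3, 62), (326, 4, 2, -6, 19), (332, 7, 1, -7, 31), (338, 10, 1, -7, 22), (344, 50, 211, 485, 151), (350, 63, 216, 496, 157)]
285 [(296, -14, 23, 36, 170), (302, -6, -11, -41, 126), (308, -4, -11, -41, 69), (314, -1, -11, -41, 48), (320, 1, -11, -41, 14), (326, 3, -11, -41, 69), (332, 6, -11, -41, 69), (338, 10, 5, -5, 21)
[... 595 characters left out ...]
11, -54, 68), (308, -3, -11, -55, 68), (314, -1, -11, -55, 47), (320, 1, -11, -54, 13), (326, 3, -11, -54, 69), (332, 5, -11, -54, 70), (338, 8, -7, -46, 23), (344, 10, -7, -47, 16), (350, 13, -7, -46, 15)]
305 [(296, -8, -7, -50, 28), (302, -5, -12, -60, 70), (308, -3, -12, -59, 69), (314, -1, -11, -59, 48), (320, 1, -11, -59, 12), (326, 3, -11, -59, 70), (332, 5, -11, -59, 69), (338, 8, -7, -50, 35), (344, 10, -7, -51, 30), (350, 12, -7, -51, 30)]
310 [(296, -8, -7, -55, 27), (302, -5, -11, -62, 69), (308, -3, -11, -62, 70), (314, -1, -12, -63, 39), (320, 1, -11, -61, 12), (326, 3, -11, -62, 69), (332, 5, -11, -62, 68), (338, 8, -7, -55, 42), (344, 10, -7, -55, 26), (350, 12, -7, -55, 25)]
```

View pics/w3.png

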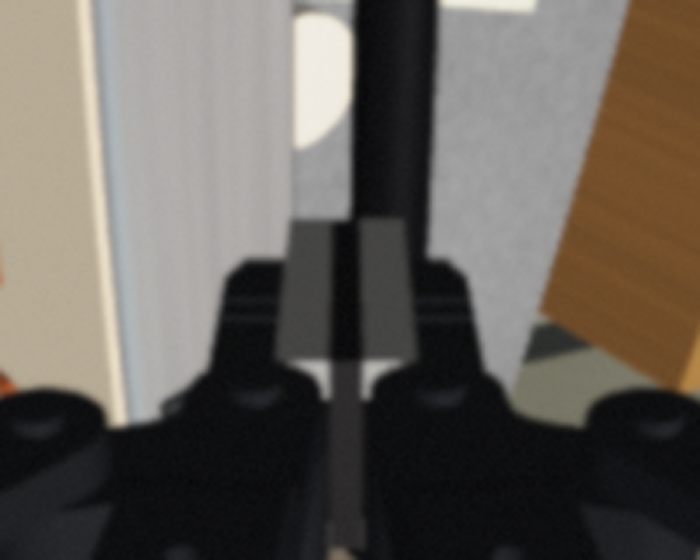

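Run:
```python
from fk import *
for n in ("side","top"):
    d=np.load(n+"0.npy");W=cloud(n,d);q=W-[.204,-.456,0]
    m=(d>0)&(np.hypot(q[...,0],q[...,1])<.075)&(W[...,2]>.1)
    print(n,np.percentile(W[m][:,2],[0,1,3,10]).round(3),m.sum())
# now: top & side points near the tool axis, in tool frame
o,M=state()
for n in ("side","top"):
    p,d=camera(n);W=cloud(n,d);T=(W-o["eef_pos"])@M
    m=(d>0)&(abs(T[...,0])<.03)&(abs(T[...,1])<.02)&(T[...,2]>-.12)&(T[...,2]<.01)
    for t,c in zip((T[m]*1000).round(0)[::max(1,m.sum()//14)],p[m][::max(1,m.sum()//14)]): print(n,t,c.max())
```

```text
side [0.244 0.277 0.302 0.347] 9185
top [0.245 0.292 0.307 0.362] 5867
t 7.25 tcp [0.5391 0.2364 0.3178] kin [-0.0628  0.0124  0.2248] beta 0.887 skew 0.013 0.071 
q [ 0.037  0.352  0.269  1.524  0.693 -0.226] F [-0.46  0.06  0.04]
top [  17.   18. -119.] 75
top [   7.   13. -110.] 17
top [10. 20. -7.] 34
top [ 7. 17. -4.] 31
top [ 4. 14. -8.] 30
top [11. 11. -9.] 27
top [10.  6. -9.] 30
top [ 16.  -5. -87.] 70
top [ 15.  -8. -92.] 18
top [ 14.  -9. -87.] 11
top [ 7. -4. -8.] 23
top [10. -6. -9.] 25
top [  2. -10.  -7.] 44
top [  6. -14. -11.] 25
top [  7. -18. -11.] 23
```

The wrist depth and the start pictures both put the visible fingertips about 38 mm behind the reported TCP, while the bar is where I expected it. So the finger passed above the bar without touching. I'm correcting the contact offset (s = 0.057) and replanning.

Run:
```python
from fk import *
o,M=state();p=o["eef_pos"];d=M[:,2]
W=[("back",P(M,1.75,-1,.02,.0)),("hook",P(M,1.75,-1,.02,.057)),("touch",P(M,1.75,-1,-.002,.057))]
for t in (1.6,1.45,1.35,1.25,1.18): W.append((f"n{t}",P(M,t,-1,-.002,.057)))
W+=[("out",P(M,1.15,-1,.01,-.0)),("frt",P(M,1.1,1,.03,-.0)),("und",P(M,.95,1,.025,.055)),("c.85",P(M,.85,1,0,.055))]
for t in (.8,.6,.4,.2,.1,0,-.05): W.append((f"c{t}",P(M,t,1,0,.055)))
W.append(("away",P(M,-.05,1,.05,-.08)))
for k,w in W:
    q,e=ik(w,d); print(k,w.round(3),"slide",to(M,p,w),"q",q.round(2),round(e*1000,1)); p=w
```

```text
t 7.35 tcp [0.5391 0.2365 0.3179] kin [-0.0628  0.0124  0.2249] beta 0.887 skew 0.013 0.07 
q [ 0.037  0.352  0.269  1.525  0.693 -0.226] F [-0.74  0.36 -0.43]
back [0.527 0.267 0.349] slide [ 0.0451 -0.0021 -0.0033] q [0.09 0.32 0.3  1.54 0.69] 0.0
hook [0.524 0.304 0.305] slide [0.    0.    0.057] q [0.16 0.32 0.19 1.37 0.69] 0.0
touch [0.529 0.287 0.291] slide [-0.022 -0.     0.   ] q [0.13 0.33 0.17 1.37 0.69] 0.0
n1.6 [0.539 0.254 0.298] slide [-0.0228  0.0032 -0.0274] q [0.07 0.35 0.22 1.45 0.69] 0.0
n1.45 [0.549 0.219 0.3  ] slide [-0.0267  0.0027 -0.0237] q [0.01 0.38 0.27 1.52 0.69] 0.0
n1.35 [0.555 0.196 0.298] slide [-0.0196  0.0015 -0.0135] q [-0.03  0.4   0.3   1.56  0.69] 0.0
n1.25 [0.562 0.174 0.294] slide [-0.0209  0.0012 -0.0115] q [-0.07  0.43  0.32  1.59  0.68] 0.0
n1.18 [0.566 0.158 0.289] slide [-0.0153  0.0007 -0.0068] q [-0.1   0.45  0.34  1.61  0.68] 0.0
out [0.569 0.124 0.339] slide [ 0.0053  0.0002 -0.0596] q [-0.15  0.47  0.49  1.79  0.67] 0.0
frt [0.59  0.054 0.283] slide [-0.0923  0.0003 -0.0039] q [-0.26  0.57  0.51  1.79  0.65] 0.0
und [0.595 0.061 0.22
[... 242 characters left out ...]
.42  1.66  0.65] 0.0
c0.6 [0.607 0.019 0.191] slide [-0.0475 -0.0012  0.0044] q [-0.31  0.67  0.44  1.65  0.63] 0.0
c0.4 [ 0.615 -0.007  0.151] slide [-0.0457 -0.0024  0.0137] q [-0.34  0.73  0.44  1.61  0.62] 0.0
c0.2 [ 0.62  -0.024  0.107] slide [-0.042  -0.0035  0.0224] q [-0.36  0.79  0.43  1.56  0.62] 0.0
c0.1 [ 0.621 -0.03   0.084] slide [-0.0191 -0.0021  0.0142] q [-0.37  0.81  0.42  1.53  0.61] 0.0
c0 [ 0.622 -0.033  0.06 ] slide [-0.0176 -0.0023  0.016 ] q [-0.37  0.84  0.41  1.49  0.61] 0.0
c-0.05 [ 0.623 -0.034  0.048] slide [-0.0082 -0.0012  0.0086] q [-0.37  0.85  0.4   1.47  0.61] 0.0
away [ 0.641 -0.157  0.121] slide [-0.05  -0.    -0.135] q [-0.51  0.99  0.87  1.89  0.56] 0.0
```

Request:
{"method": "step_arm", "body": {
  "increments": [
    {"slide": [0.015,-0.001,-0.001],"turn": [0,0,0],"grip": 1},
    {"slide": [0.015,-0.001,-0.001],"turn": [0,0,0],"grip": 1},
    {"slide": [0.015,0,-0.001],"turn": [0,0,0],"grip": 1},
    {"slide": [0,0,0.019],"turn": [0,0,0],"grip": 1},
    {"slide": [0,0,0.019],"turn": [0,0,0],"grip": 1},
    {"slide": [0,0,0.019],"turn": [0,0,0],"grip": 1},
    {"slide": [-0.005,0,0],"turn": [0,0,0],"grip": 1},
    {"slide": [-0.005,0,0],"turn": [0,0,0],"grip": 1},
    {"slide": [-0.004,0,0],"turn": [0,0,0],"grip": 1},
    {"slide": [-0.004,0,0],"turn": [0,0,0],"grip": 1}
  ]
}}

```text
clock: 8.18
eef_pos: [0.5288, 0.2901, 0.2942]
tool_rot: [0.577, 0.743, 0.251, -0.229]
ft_force: [0.5, -0.2, -0.4]
grip_width: -0.0
```

Request:
{"method": "step_arm", "body": {
  "increments": [
    {"slide": [-0.003,0,0],"turn": [0,0,0],"grip": 1},
    {"slide": [-0.003,0,0],"turn": [0,0,0],"grip": 1}
  ]
}}

```text
clock: 8.35
eef_pos: [0.5297, 0.2879, 0.2939]
tool_rot: [0.575, 0.742, 0.255, -0.231]
ft_force: [-7.8, 4.7, 16.4]
grip_width: 0.0001
```

Run:
```python
from fk import *
o,M=state();print(lid(), to(M,bar(1.75),o["eef_pos"]), "Ftool",(M.T@o["ft_force"]).round(2))
```

```text
t 8.35 tcp [0.5297 0.2879 0.2939] kin [-0.1148  0.0071  0.2009] beta 0.879 skew 0.016 0.071 
q [ 0.127  0.329  0.169  1.37   0.701 -0.109] F [-7.76  4.66 16.44]
(1.728, 75, 1.737, 1977) [ 0.0203 -0.0139  0.0533] Ftool [15.68 -4.74 -9.16]
```

Request:
{"method": "step_arm", "body": {
  "increments": [
    {"slide": [0.004,0,0],"turn": [0,0,0],"grip": 1},
    {"slide": [0.008,0,0],"turn": [0,0,0],"grip": 1},
    {"slide": [0.003,0,0],"turn": [0,-0.1,0],"grip": 1},
    {"slide": [0,0,0],"turn": [0,-0.1,0],"grip": 1},
    {"slide": [0,0,0],"turn": [0,-0.1,0],"grip": 1},
    {"slide": [0,0,0],"turn": [0,-0.1,0],"grip": 1},
    {"slide": [0,0,0],"turn": [0,-0.1,0],"grip": 1},
    {"slide": [0,0,0],"turn": [0,0,0],"grip": 1}
  ]
}}

```text
clock: 9.07
eef_pos: [0.5257, 0.3007, 0.3008]
tool_rot: [0.619, 0.778, 0.101, -0.038]
ft_force: [-0.8, -0.1, -0.1]
grip_width: 0.0002
```

Run:
```python
from fk import *
o,M=state();print(lid(), to(M,bar(1.75),o["eef_pos"]), "Ftool",(M.T@o["ft_force"]).round(2));p=o["eef_pos"];d=M[:,2]
W=[("touch",P(M,1.75,-1,0,.057))]
for t in (1.6,1.45,1.35,1.25,1.18): W.append((f"n{t}",P(M,t,-1,0,.057)))
for k,w in W:
    q,e=ik(w,d); print(k,w.round(3),"slide",to(M,p,w),"q",q.round(2),round(e*1000,1)); p=w
```

```text
t 9.0667 tcp [0.5257 0.3007 0.3008] kin [-0.1283  0.0074  0.2078] beta 1.391 skew -0.044 0.066 
q [0.432 0.304 0.336 1.454 0.158 0.216] F [-0.79 -0.1  -0.14]
(1.733, 259, 1.744, 1992) [ 0.0582 -0.014   0.0322] Ftool [ 0.06 -0.8   0.06]
touch [0.535 0.269 0.271] slide [-0.0384 -0.0009  0.023 ] q [0.37 0.3  0.25 1.39 0.17] 0.0
n1.6 [0.545 0.235 0.278] slide [-0.0332  0.0031 -0.0131] q [0.31 0.29 0.27 1.41 0.18] 0.0
n1.45 [0.555 0.2   0.28 ] slide [-0.0348  0.0025 -0.008 ] q [0.24 0.3  0.28 1.43 0.18] 0.0
n1.35 [0.562 0.178 0.278] slide [-0.0237  0.0014 -0.0024] q [0.2  0.3  0.28 1.44 0.19] 0.0
n1.25 [0.568 0.155 0.274] slide [-0.0239  0.0011 -0.0001] q [0.16 0.31 0.28 1.44 0.19] 0.0
n1.18 [0.573 0.14  0.27 ] slide [-0.0167  0.0006  0.0014] q [0.13 0.32 0.28 1.44 0.2 ] 0.0
```

Request:
{"method": "step_arm", "body": {
  "increments": [
    {"slide": [-0.0066,0,0.0046],"turn": [0,0,0],"grip": 1},
    {"slide": [-0.0066,0,0.0046],"turn": [0,0,0],"grip": 1},
    {"slide": [-0.0066,0,0.0046],"turn": [0,0,0],"grip": 1},
    {"slide": [-0.0066,0,0.0046],"turn": [0,0,0],"grip": 1},
    {"slide": [-0.0066,0,0.0046],"turn": [0,0,0],"grip": 1},
    {"slide": [-0.001,0,0],"turn": [0,0,0],"grip": 1},
    {"slide": [-0.001,0,0],"turn": [0,0,0],"grip": 1},
    {"slide": [-0.001,0,0],"turn": [0,0,0],"grip": 1}
  ]
}}

```text
clock: 9.78
eef_pos: [0.5357, 0.2669, 0.2694]
tool_rot: [0.621, 0.776, 0.1, -0.039]
ft_force: [-1.6, 1.4, -0.6]
grip_width: -0.0
```

Request:
{"method": "step_arm", "body": {
  "increments": [
    {"slide": [-0.001,0,-0.0004],"turn": [0,0,0],"grip": 1},
    {"slide": [-0.001,0,-0.0004],"turn": [0,0,0],"grip": 1},
    {"slide": [-0.001,0,-0.0004],"turn": [0,0,0],"grip": 1}
  ]
}}

```text
clock: 10.03
eef_pos: [0.5364, 0.2645, 0.2704]
tool_rot: [0.621, 0.777, 0.1, -0.039]
ft_force: [0.7, 3.2, -0.9]
grip_width: 0.0
```

Request:
{"method": "step_arm", "body": {
  "increments": [
    {"slide": [-0.001,0.0001,-0.0004],"turn": [0,0,0],"grip": 1},
    {"slide": [-0.001,0.0001,-0.0004],"turn": [0,0,0],"grip": 1},
    {"slide": [-0.001,0.0001,-0.0004],"turn": [0,0,0],"grip": 1}
  ]
}}

```text
clock: 10.28
eef_pos: [0.5373, 0.2613, 0.2712]
tool_rot: [0.621, 0.777, 0.1, -0.039]
ft_force: [-1.5, 1.9, 0.4]
grip_width: -0.0004
```

Request:
{"method": "step_arm", "body": {
  "increments": [
    {"slide": [-0.0023,0.0002,-0.0009],"turn": [0,0,0],"grip": 1},
    {"slide": [-0.0023,0.0002,-0.0009],"turn": [0,0,0],"grip": 1},
    {"slide": [-0.0023,0.0002,-0.0009],"turn": [0,0,0],"grip": 1},
    {"slide": [-0.0023,0.0002,-0.0009],"turn": [0,0,0],"grip": 1},
    {"slide": [-0.0023,0.0002,-0.0009],"turn": [0,0,0],"grip": 1},
    {"slide": [-0.0023,0.0002,-0.0009],"turn": [0,0,0],"grip": 1},
    {"slide": [-0.0023,0.0002,-0.0009],"turn": [0,0,0],"grip": 1},
    {"slide": [-0.0023,0.0002,-0.0009],"turn": [0,0,0],"grip": 1},
    {"slide": [-0.0023,0.0002,-0.0009],"turn": [0,0,0],"grip": 1},
    {"slide": [-0.0023,0.0002,-0.0009],"turn": [0,0,0],"grip": 1},
    {"slide": [-0.0023,0.0002,-0.0009],"turn": [0,0,0],"grip": 1},
    {"slide": [-0.0023,0.0002,-0.0009],"turn": [0,0,0],"grip": 1}
  ]
}}

```text
clock: 11.28
eef_pos: [0.5454, 0.2327, 0.2765]
tool_rot: [0.621, 0.776, 0.1, -0.039]
ft_force: [0.6, 2.9, 0.8]
grip_width: -0.0
```

Run:
```python
from fk import *
o,M=state();L=lid();print(L, to(M,bar(L[0] or 1.6),o["eef_pos"]), "Ftool",(M.T@o["ft_force"]).round(2));p=o["eef_pos"];d=M[:,2]
for t in (1.5,1.4,1.3,1.25,1.2): w=P(M,t,-1,.001,.057);print(t,to(M,p,w));p=w
```

```text
t 11.2833 tcp [0.5454 0.2327 0.2765] kin [-0.0575  0.0075  0.1835] beta 1.391 skew -0.05 0.071 
q [0.303 0.297 0.265 1.414 0.176 0.093] F [0.57 2.9  0.78]
(1.567, 213, 1.575, 1612) [ 0.0249 -0.0158  0.0588] Ftool [ 2.78  1.24 -0.14]
1.5 [-0.0196  0.0022 -0.0073]
1.4 [-0.0236  0.0016 -0.0036]
1.3 [-0.0238  0.0014 -0.0013]
1.25 [-0.0119  0.0006  0.0003]
1.2 [-0.0119  0.0005  0.0009]
```

Request:
{"method": "step_arm", "body": {
  "increments": [
    {"slide": [-0.0028,0.0003,-0.001],"turn": [0,0,0],"grip": 1},
    {"slide": [-0.0028,0.0003,-0.001],"turn": [0,0,0],"grip": 1},
    {"slide": [-0.0028,0.0003,-0.001],"turn": [0,0,0],"grip": 1},
    {"slide": [-0.0028,0.0003,-0.001],"turn": [0,0,0],"grip": 1},
    {"slide": [-0.0028,0.0003,-0.0008],"turn": [0,0,0],"grip": 1},
    {"slide": [-0.0028,0.0003,-0.0008],"turn": [0,0,0],"grip": 1},
    {"slide": [-0.0028,0.0002,-0.0008],"turn": [0,0,0],"grip": 1},
    {"slide": [-0.0028,0.0002,-0.0006],"turn": [0,0,0],"grip": 1},
    {"slide": [-0.0028,0.0002,-0.0005],"turn": [0,0,0],"grip": 1},
    {"slide": [-0.0028,0.0002,-0.0005],"turn": [0,0,0],"grip": 1},
    {"slide": [-0.0028,0.0002,-0.0005],"turn": [0,0,0],"grip": 1},
    {"slide": [-0.0028,0.0002,-0.0004],"turn": [0,0,0],"grip": 1}
  ]
}}

```text
clock: 12.33
eef_pos: [0.555, 0.1994, 0.2794]
tool_rot: [0.621, 0.776, 0.1, -0.039]
ft_force: [-2.0, 0.2, 0.4]
grip_width: 0.0
```

Request:
{"method": "step_arm", "body": {
  "increments": [
    {"slide": [-0.0028,0.0002,-0.0004],"turn": [0,0,0],"grip": 1},
    {"slide": [-0.0028,0.0002,-0.0004],"turn": [0,0,0],"grip": 1},
    {"slide": [-0.0028,0.0002,-0.0003],"turn": [0,0,0],"grip": 1},
    {"slide": [-0.0028,0.0002,-0.0003],"turn": [0,0,0],"grip": 1},
    {"slide": [-0.0028,0.0002,-0.0002],"turn": [0,0,0],"grip": 1},
    {"slide": [-0.0028,0.0002,-0.0002],"turn": [0,0,0],"grip": 1},
    {"slide": [-0.0028,0.0002,-0.0001],"turn": [0,0,0],"grip": 1},
    {"slide": [-0.0028,0.0002,0],"turn": [0,0,0],"grip": 1}
  ]
}}

```text
clock: 13.0
eef_pos: [0.562, 0.178, 0.2775]
tool_rot: [0.621, 0.776, 0.1, -0.038]
ft_force: [-0.7, 1.1, 1.4]
grip_width: 0.0002
```

Run:
```python
from fk import *
o,M=state();L=lid();print(L, to(M,bar(L[0] or 1.3),o["eef_pos"]), "Ftool",(M.T@o["ft_force"]).round(2));p=o["eef_pos"];d=M[:,2]
for t in (1.3,1.25,1.2): w=P(M,t,-1,.004,.057);print(t,to(M,p,w));p=w
```

```text
t 13.0 tcp [0.562  0.178  0.2775] kin [-0.0003  0.0068  0.1845] beta 1.391 skew -0.05 0.071 
q [ 0.199  0.306  0.28   1.439  0.188 -0.013] F [-0.72  1.15  1.38]
(1.33, 228, 1.333, 925) [ 0.0247 -0.0149  0.0562] Ftool [ 1.51 -0.31 -1.16]
1.3 [-0.0081  0.0004 -0.0011]
1.25 [-0.0119  0.0006  0.0003]
1.2 [-0.0119  0.0005  0.0009]
```

Request:
{"method": "step_arm", "body": {
  "increments": [
    {"slide": [-0.0028,0.0002,0],"turn": [0,0,0],"grip": 1},
    {"slide": [-0.0028,0.0002,0],"turn": [0,0,0],"grip": 1},
    {"slide": [-0.0028,0.0002,0],"turn": [0,0,0],"grip": 1},
    {"slide": [-0.0028,0.0002,0],"turn": [0,0,0],"grip": 1},
    {"slide": [-0.0028,0.0002,0.0001],"turn": [0,0,0],"grip": 1},
    {"slide": [-0.0028,0.0002,0.0001],"turn": [0,0,0],"grip": 1},
    {"slide": [-0.0028,0.0001,0.0001],"turn": [0,0,0],"grip": 1},
    {"slide": [-0.0028,0.0001,0.0001],"turn": [0,0,0],"grip": 1},
    {"slide": [0.006,0,0],"turn": [0,0,0],"grip": 1},
    {"slide": [0.004,0,-0.025],"turn": [0,0,0],"grip": 1}
  ]
}}

```text
clock: 13.88
eef_pos: [0.5615, 0.1615, 0.2936]
tool_rot: [0.621, 0.776, 0.096, -0.042]
ft_force: [-0.6, -0.1, -0.3]
grip_width: 0.0001
```

Run:
```python
from fk import *
o,M=state();L=lid();print(L, to(M,bar(L[0] or 1.25),o["eef_pos"]), "Ftool",(M.T@o["ft_force"]).round(2));p=o["eef_pos"]
M2=M@R.from_rotvec([0,.5,0]).as_matrix()
p1=p+M@[.0,0,-.045];p2=p1+M@[-.13,0,0]
a=P(M2,1.05,1,.03,-.005);b=P(M2,.9,1,.03,.055);c=P(M2,.75,1,0,.055)
print("p2->a in M2",to(M2,p2,a),"a->b",to(M2,a,b),"b->c",to(M2,b,c))
for w,m in ((p1,M),(p2,M),(p2,M2),(a,M2),(b,M2),(c,M2)): print(ik(w,m[:,2])[0].round(2),ik(w,m[:,2])[1])
```

```text
t 13.8833 tcp [0.5615 0.1615 0.2936] kin [0.0154 0.0119 0.2006] beta 1.39 skew -0.052 0.071 
q [ 0.17   0.311  0.33   1.501  0.191 -0.042] F [-0.62 -0.14 -0.31]
(1.232, 275, 1.23, 549) [ 0.0353 -0.0178  0.0369] Ftool [-0.05 -0.66  0.24]
p2->a in M2 [-0.0121  0.0044  0.031 ] a->b [-0.0352  0.0006  0.0536] b->c [-0.0058 -0.0001 -0.0011]
[0.15 0.31 0.44 1.62 0.19] 3.2204883215193504e-12
[-0.07  0.37  0.46  1.63  0.21] 2.252275295477912e-12
[-0.3   0.6   0.63  1.91  0.63] 8.796224082813193e-12
[-0.28  0.6   0.56  1.82  0.64] 6.11326036424179e-13
[-0.26  0.62  0.43  1.67  0.64] 1.892724426857725e-13
[-0.27  0.63  0.44  1.67  0.64] 2.2625416886249604e-13
```

Request:
{"method": "step_arm", "body": {
  "increments": [
    {"slide": [0,0,-0.0225],"turn": [0,0,0],"grip": 1},
    {"slide": [0,0,-0.0225],"turn": [0,0,0],"grip": 1},
    {"slide": [-0.026,0,0],"turn": [0,0,0],"grip": 1},
    {"slide": [-0.026,0,0],"turn": [0,0,0],"grip": 1},
    {"slide": [-0.026,0,0],"turn": [0,0,0],"grip": 1},
    {"slide": [-0.026,0,0],"turn": [0,0,0],"grip": 1},
    {"slide": [-0.026,0,0],"turn": [0,0,0],"grip": 1},
    {"slide": [0,0,0],"turn": [0,0.1,0],"grip": 1},
    {"slide": [0,0,0],"turn": [0,0.1,0],"grip": 1},
    {"slide": [0,0,0],"turn": [0,0.1,0],"grip": 1},
    {"slide": [0,0,0],"turn": [0,0.1,0],"grip": 1},
    {"slide": [0,0,0],"turn": [0,0.1,0],"grip": 1}
  ]
}}

```text
clock: 14.93
eef_pos: [0.5912, 0.0278, 0.3203]
tool_rot: [0.576, 0.743, 0.253, -0.23]
ft_force: [-0.2, 0.0, -0.2]
grip_width: 0.0
```

Run:
```python
from fk import *
o,M=state();L=lid();print(L);p=o["eef_pos"]
for t in (1.1,1.0,.9,.8):
  print(t,"now rel bar",to(M,bar(t),p),"to under",to(M,p,P(M,t,1,.015,.055)))
```

```text
t 14.9333 tcp [0.5912 0.0278 0.3203] kin [0.1521 0.0206 0.2273] beta 0.884 skew 0.015 0.071 
q [-0.301  0.594  0.643  1.92   0.639 -0.652] F [-0.18  0.03 -0.19]
(1.189, 144, 1.186, 52)
1.1 now rel bar [-0.0462 -0.0153 -0.047 ] to under [0.0109 0.0004 0.1   ]
1.0 now rel bar [-0.0231 -0.0158 -0.0409] to under [-0.0122  0.0009  0.0939]
0.9 now rel bar [ 0.0005 -0.0159 -0.0371] to under [-0.0358  0.001   0.0902]
0.8 now rel bar [ 0.0243 -0.0157 -0.0357] to under [-0.0596  0.0009  0.0887]
```

Request:
{"method": "step_arm", "body": {
  "increments": [
    {"slide": [-0.018,0,0],"turn": [0,0,0],"grip": 1},
    {"slide": [-0.018,0,0],"turn": [0,0,0],"grip": 1},
    {"slide": [0,0,0.0225],"turn": [0,0,0],"grip": 1},
    {"slide": [0,0.001,0.0225],"turn": [0,0,0],"grip": 1},
    {"slide": [0,0,0.0225],"turn": [0,0,0],"grip": 1},
    {"slide": [0,0,0.0225],"turn": [0,0,0],"grip": 1},
    {"slide": [0,0,0],"turn": [0,0,0],"grip": 1},
    {"slide": [0,0,0],"turn": [0,0,0],"grip": 1},
    {"slide": [0,0,0],"turn": [0,0,0],"grip": 1},
    {"slide": [0,0,0],"turn": [0,0,0],"grip": 1},
    {"slide": [0,0,0],"turn": [0,0,0],"grip": 1},
    {"slide": [0,0,0],"turn": [0,0,0],"grip": 1}
  ]
}}

```text
clock: 15.98
eef_pos: [0.5959, 0.0582, 0.2283]
tool_rot: [0.577, 0.743, 0.251, -0.229]
ft_force: [0.5, 0.9, 0.9]
grip_width: -0.0005
```

Run:
```python
from fk import *
o,M=state();L=lid();print(L);p=o["eef_pos"]
for t in (1.1,1.0,.9,.8,.7):
  print(t,"now rel bar",to(M,bar(t),p))
```

```text
t 15.9833 tcp [0.5959 0.0582 0.2283] kin [0.1242 0.0077 0.1353] beta 0.888 skew 0.013 0.071 
q [-0.251  0.586  0.399  1.646  0.649 -0.59 ] F [0.53 0.86 0.93]
(1.12, 213, 1.107, 38)
1.1 now rel bar [-0.0828 -0.0145  0.0432]
1.0 now rel bar [-0.0597 -0.015   0.0492]
0.9 now rel bar [-0.0361 -0.0152  0.0529]
0.8 now rel bar [-0.0123 -0.015   0.0542]
0.7 now rel bar [ 0.0116 -0.0145  0.0532]
```

Request:
{"method": "step_arm", "body": {
  "increments": [
    {"slide": [0,0,0],"turn": [0,0,0],"grip": 1},
    {"slide": [0,0,0],"turn": [0,0,0],"grip": 1},
    {"slide": [0,0,0],"turn": [0,0,0],"grip": 1},
    {"slide": [0,0,0],"turn": [0,0,0],"grip": 1},
    {"slide": [0,0,0],"turn": [0,0,0],"grip": 1},
    {"slide": [0,0,0],"turn": [0,0,0],"grip": 1},
    {"slide": [0,0,0],"turn": [0,0,0],"grip": 1},
    {"slide": [0,0,0],"turn": [0,0,0],"grip": 1},
    {"slide": [0,0,0],"turn": [0,0,0],"grip": 1},
    {"slide": [0,0,0],"turn": [0,0,0],"grip": 1},
    {"slide": [0,0,0],"turn": [0,0,0],"grip": 1},
    {"slide": [0,0,0],"turn": [0,0,0],"grip": 1}
  ]
}}

```text
clock: 17.03
eef_pos: [0.5952, 0.059, 0.2274]
tool_rot: [0.577, 0.743, 0.251, -0.23]
ft_force: [0.2, 0.7, 1.0]
grip_width: -0.0002
```

Run:
```python
from fk import *
o,M=state();print(lid(),o["clock"])
```

```text
t 17.0333 tcp [0.5952 0.059  0.2274] kin [0.1232 0.0081 0.1344] beta 0.887 skew 0.013 0.071 
q [-0.25   0.587  0.397  1.645  0.649 -0.59 ] F [0.19 0.75 0.98]
(1.002, 67, None, 13) 17.0333
```

Request:
{"method": "step_arm", "body": {
  "increments": [
    {"slide": [0,0,0],"turn": [0,0,0],"grip": 1},
    {"slide": [0,0,0],"turn": [0,0,0],"grip": 1},
    {"slide": [0,0,0],"turn": [0,0,0],"grip": 1},
    {"slide": [0,0,0],"turn": [0,0,0],"grip": 1},
    {"slide": [0,0,0],"turn": [0,0,0],"grip": 1},
    {"slide": [0,0,0],"turn": [0,0,0],"grip": 1},
    {"slide": [0,0,0],"turn": [0,0,0],"grip": 1},
    {"slide": [-0.002,0,0],"turn": [0,0,0],"grip": 1},
    {"slide": [-0.002,0,0],"turn": [0,0,0],"grip": 1},
    {"slide": [-0.002,0,0],"turn": [0,0,0],"grip": 1},
    {"slide": [-0.002,0,0],"turn": [0,0,0],"grip": 1},
    {"slide": [-0.002,0,0],"turn": [0,0,0],"grip": 1}
  ]
}}

```text
clock: 18.08
eef_pos: [0.5975, 0.0514, 0.2208]
tool_rot: [0.577, 0.743, 0.251, -0.23]
ft_force: [0.3, -0.1, 0.7]
grip_width: 0.0001
```

Run:
```python
from fk import *
o,M=state();L=lid();print(L,to(M,bar(L[0] or .83),o["eef_pos"]),(M.T@o["ft_force"]).round(2))
```

```text
t 18.0833 tcp [0.5975 0.0514 0.2208] kin [0.1312 0.008  0.1278] beta 0.887 skew 0.013 0.071 
q [-0.261  0.6    0.402  1.645  0.646 -0.603] F [ 0.32 -0.11  0.68]
(None, 0, 1.164, 351) [-0.0296 -0.0156  0.0553] [ 0.27  0.36 -0.61]
```

Request:
{"method": "step_arm", "body": {
  "increments": [
    {"slide": [-0.002,0,0],"turn": [0,0,0],"grip": 1},
    {"slide": [-0.002,0,0],"turn": [0,0,0],"grip": 1},
    {"slide": [-0.0015,0,0],"turn": [0,0,0],"grip": 1},
    {"slide": [-0.001,0,0],"turn": [0,0,0],"grip": 1}
  ]
}}

```text
clock: 18.47
eef_pos: [0.5991, 0.0464, 0.2165]
tool_rot: [0.577, 0.743, 0.25, -0.23]
ft_force: [0.3, 0.3, -1.7]
grip_width: -0.0001
```

Request:
{"method": "step_arm", "body": {
  "increments": [
    {"slide": [0,0,0],"turn": [0,0,0],"grip": 1},
    {"slide": [0,0,0],"turn": [0,0,0],"grip": 1},
    {"slide": [0,0,0],"turn": [0,0,0],"grip": 1},
    {"slide": [0,0,0],"turn": [0,0,0],"grip": 1}
  ]
}}

```text
clock: 18.8
eef_pos: [0.5989, 0.0468, 0.2169]
tool_rot: [0.577, 0.743, 0.251, -0.23]
ft_force: [0.5, -1.3, -1.8]
grip_width: 0.0002
```

Run:
```python
from fk import *
o,M=state()
p,d=camera("top");W=cloud("top",d);q=W-H;F,S,U=q@f,q@ty,q[...,2]
m=(d>0)&(abs(S)<.11)&(F>.03)&(F<.18)&(U>.03); c=np.polyfit(F[m],U[m],1);a=np.arctan(c[0])
for _ in range(4):
    k=abs(U-np.polyval(c,F))<.006;kk=m&k;c=np.polyfit(F[kk],U[kk],1)
print("lid~",np.arctan(c[0]),kk.sum(),m.sum())
for t in (.85,.8,.75): print(t,to(M,bar(t),o["eef_pos"]))
print((M.T@o["ft_force"]).round(2))
```

```text
t 18.8 tcp [0.5989 0.0468 0.2169] kin [0.136  0.0079 0.1239] beta 0.887 skew 0.013 0.071 
q [-0.267  0.609  0.406  1.645  0.645 -0.611] F [ 0.52 -1.32 -1.81]
lid~ 0.6288141869503596 2159 4437
0.85 [-0.0406 -0.0157  0.0551]
0.8 [-0.0287 -0.0155  0.0555]
0.75 [-0.0167 -0.0154  0.0553]
[-2.24  0.03  0.52]
```

The lid now rests on the finger at about 2.2 N, at roughly 0.77 rad. Holding briefly, then lowering along the arc.

Request:
{"method": "step_arm", "body": {
  "increments": [
    {"slide": [0,0,0],"turn": [0,0,0],"grip": 1},
    {"slide": [0,0,0],"turn": [0,0,0],"grip": 1},
    {"slide": [-0.0029,-0.0001,0.0003],"turn": [0,0,0],"grip": 1},
    {"slide": [-0.0029,-0.0001,0.0003],"turn": [0,0,0],"grip": 1},
    {"slide": [-0.0029,-0.0001,0.0003],"turn": [0,0,0],"grip": 1},
    {"slide": [-0.0029,-0.0001,0.0003],"turn": [0,0,0],"grip": 1},
    {"slide": [-0.0029,-0.0001,0.0003],"turn": [0,0,0],"grip": 1},
    {"slide": [-0.0029,-0.0001,0.0003],"turn": [0,0,0],"grip": 1},
    {"slide": [-0.0029,-0.0001,0.0003],"turn": [0,0,0],"grip": 1},
    {"slide": [-0.0029,-0.0001,0.0003],"turn": [0,0,0],"grip": 1},
    {"slide": [-0.0029,-0.0001,0.0003],"turn": [0,0,0],"grip": 1},
    {"slide": [-0.0029,-0.0001,0.0003],"turn": [0,0,0],"grip": 1}
  ]
}}

```text
clock: 19.85
eef_pos: [0.6044, 0.0268, 0.1959]
tool_rot: [0.577, 0.743, 0.251, -0.23]
ft_force: [0.4, 0.5, -1.1]
grip_width: -0.0003
```

Request:
{"method": "step_arm", "body": {
  "increments": [
    {"slide": [-0.0028,-0.0001,0.0006],"turn": [0,0,0],"grip": 1},
    {"slide": [-0.0028,-0.0001,0.0006],"turn": [0,0,0],"grip": 1},
    {"slide": [-0.0028,-0.0001,0.0006],"turn": [0,0,0],"grip": 1},
    {"slide": [-0.0028,-0.0001,0.0006],"turn": [0,0,0],"grip": 1},
    {"slide": [-0.0028,-0.0001,0.0006],"turn": [0,0,0],"grip": 1},
    {"slide": [-0.0028,-0.0001,0.0006],"turn": [0,0,0],"grip": 1},
    {"slide": [-0.0028,-0.0001,0.0006],"turn": [0,0,0],"grip": 1},
    {"slide": [-0.0028,-0.0001,0.0006],"turn": [0,0,0],"grip": 1},
    {"slide": [-0.0028,-0.0001,0.0006],"turn": [0,0,0],"grip": 1},
    {"slide": [-0.0028,-0.0001,0.0006],"turn": [0,0,0],"grip": 1},
    {"slide": [-0.0028,-0.0001,0.0006],"turn": [0,0,0],"grip": 1},
    {"slide": [-0.0028,-0.0001,0.0006],"turn": [0,0,0],"grip": 1}
  ]
}}

```text
clock: 20.85
eef_pos: [0.6107, 0.0062, 0.1692]
tool_rot: [0.577, 0.743, 0.251, -0.23]
ft_force: [1.1, -0.5, -1.0]
grip_width: -0.0001
```

Run:
```python
from fk import *
from scipy.optimize import brentq
o,M=state();print("Ftool",(M.T@o["ft_force"]).round(2))
p,d=camera("top");W=cloud("top",d);q=W-H;F,S,U=q@f,q@ty,q[...,2]
m=(d>0)&(abs(S)<.12)&(F>.0)&(F<.19)&(U>.02)&(U<.2)
H2,b=np.histogram(np.arctan2(U[m],F[m])-np.arcsin(np.clip(.045/np.hypot(F[m],U[m]),-1,1)),bins=40,range=(0,1)); print("lid top-face est",b[H2.argmax()],H2.max())
for x in (-.024,-.027): t=brentq(lambda t:to(M,bar(t),o["eef_pos"])[0]-x,-.1,1.);print(x,"lid",t,to(M,bar(t),o["eef_pos"]))
```

```text
t 20.85 tcp [0.6107 0.0062 0.1692] kin [0.1782 0.0079 0.0762] beta 0.887 skew 0.013 0.071 
q [-0.322  0.69   0.424  1.62   0.629 -0.675] F [ 1.11 -0.49 -1.05]
Ftool [-1.28  0.86  0.43]
lid top-face est 0.47500000000000003 2037
-0.024 lid 0.5138350926944617 [-0.024  -0.0156  0.0565]
-0.027 lid 0.52698005598538 [-0.027  -0.0158  0.0574]
```

Request:
{"method": "step_arm", "body": {
  "increments": [
    {"slide": [-0.0027,-0.0002,0.001],"turn": [0,0,0],"grip": 1},
    {"slide": [-0.0027,-0.0002,0.001],"turn": [0,0,0],"grip": 1},
    {"slide": [-0.0027,-0.0002,0.001],"turn": [0,0,0],"grip": 1},
    {"slide": [-0.0027,-0.0002,0.001],"turn": [0,0,0],"grip": 1},
    {"slide": [-0.0027,-0.0002,0.001],"turn": [0,0,0],"grip": 1},
    {"slide": [-0.0027,-0.0002,0.001],"turn": [0,0,0],"grip": 1},
    {"slide": [-0.0027,-0.0002,0.001],"turn": [0,0,0],"grip": 1},
    {"slide": [-0.0027,-0.0002,0.001],"turn": [0,0,0],"grip": 1},
    {"slide": [-0.0027,-0.0002,0.001],"turn": [0,0,0],"grip": 1},
    {"slide": [-0.0027,-0.0002,0.001],"turn": [0,0,0],"grip": 1},
    {"slide": [-0.0027,-0.0002,0.001],"turn": [0,0,0],"grip": 1},
    {"slide": [-0.0027,-0.0002,0.001],"turn": [0,0,0],"grip": 1}
  ]
}}

```text
clock: 21.9
eef_pos: [0.6149, -0.0106, 0.1392]
tool_rot: [0.577, 0.743, 0.251, -0.23]
ft_force: [0.8, -1.3, -1.2]
grip_width: -0.0
```

Request:
{"method": "step_arm", "body": {
  "increments": [
    {"slide": [-0.0025,-0.0002,0.0012],"turn": [0,0,0],"grip": 1},
    {"slide": [-0.0025,-0.0002,0.0012],"turn": [0,0,0],"grip": 1},
    {"slide": [-0.0025,-0.0002,0.0012],"turn": [0,0,0],"grip": 1},
    {"slide": [-0.0025,-0.0002,0.0012],"turn": [0,0,0],"grip": 1},
    {"slide": [-0.0025,-0.0002,0.0012],"turn": [0,0,0],"grip": 1},
    {"slide": [-0.0025,-0.0002,0.0012],"turn": [0,0,0],"grip": 1},
    {"slide": [-0.0025,-0.0002,0.0012],"turn": [0,0,0],"grip": 1},
    {"slide": [-0.0025,-0.0002,0.0012],"turn": [0,0,0],"grip": 1},
    {"slide": [-0.0025,-0.0002,0.0012],"turn": [0,0,0],"grip": 1},
    {"slide": [-0.0025,-0.0002,0.0012],"turn": [0,0,0],"grip": 1},
    {"slide": [-0.0025,-0.0002,0.0012],"turn": [0,0,0],"grip": 1},
    {"slide": [-0.0025,-0.0002,0.0012],"turn": [0,0,0],"grip": 1}
  ]
}}

```text
clock: 22.9
eef_pos: [0.619, -0.0242, 0.1091]
tool_rot: [0.577, 0.743, 0.251, -0.23]
ft_force: [0.4, -1.0, -2.8]
grip_width: -0.0
```

```bash
cat >> fk.py <<'E'
from scipy.optimize import brentq
def chk():
    o,M=state();print("Ftool",(M.T@o["ft_force"]).round(2));p=o["eef_pos"]
    t=brentq(lambda t:to(M,bar(t),p)[0]+.024,-.2,1.);print("lid",t,to(M,bar(t),p))
    s=to(M,bar(t),p)[2]
    for u in (.2,.1,0,-.05):
        if u<t: w=P(M,u,1,.0035,.056);print(u,to(M,p,w));p=w
E
python3 -c "
from fk import *
chk()"
```

```text
t 22.9 tcp [ 0.619  -0.0242  0.1091] kin [0.2097 0.0085 0.0161] beta 0.887 skew 0.013 0.071 
q [-0.36   0.773  0.417  1.556  0.616 -0.72 ] F [ 0.44 -0.98 -2.8 ]
Ftool [-2.59 -0.08  1.51]
lid 0.22632515735888128 [-0.024  -0.016   0.0551]
0.2 [-0.0051  0.0006  0.0024]
0.1 [-0.0191 -0.0021  0.0142]
0 [-0.0176 -0.0023  0.016 ]
-0.05 [-0.0082 -0.0012  0.0086]
```

Request:
{"method": "step_arm", "body": {
  "increments": [
    {"slide": [-0.002,-0.0001,0.0014],"turn": [0,0,0],"grip": 1},
    {"slide": [-0.002,-0.0001,0.0014],"turn": [0,0,0],"grip": 1},
    {"slide": [-0.002,-0.0001,0.0014],"turn": [0,0,0],"grip": 1},
    {"slide": [-0.002,-0.0001,0.0014],"turn": [0,0,0],"grip": 1},
    {"slide": [-0.002,-0.0001,0.0014],"turn": [0,0,0],"grip": 1},
    {"slide": [-0.002,-0.0001,0.0014],"turn": [0,0,0],"grip": 1},
    {"slide": [-0.002,-0.0001,0.0014],"turn": [0,0,0],"grip": 1},
    {"slide": [-0.002,-0.0001,0.0014],"turn": [0,0,0],"grip": 1},
    {"slide": [-0.002,-0.0001,0.0014],"turn": [0,0,0],"grip": 1},
    {"slide": [-0.002,-0.0001,0.0014],"turn": [0,0,0],"grip": 1},
    {"slide": [-0.0015,-0.0001,0.0012],"turn": [0,0,0],"grip": 1},
    {"slide": [-0.0015,-0.0001,0.0012],"turn": [0,0,0],"grip": 1}
  ]
}}

```text
clock: 23.9
eef_pos: [0.6222, -0.031, 0.0818]
tool_rot: [0.577, 0.743, 0.251, -0.23]
ft_force: [-0.6, -0.9, -3.2]
grip_width: 0.0001
```

Request:
{"method": "step_arm", "body": {
  "increments": [
    {"slide": [-0.0012,-0.0002,0.001],"turn": [0,0,0],"grip": 1},
    {"slide": [-0.0012,-0.0002,0.001],"turn": [0,0,0],"grip": 1},
    {"slide": [-0.0012,-0.0002,0.001],"turn": [0,0,0],"grip": 1},
    {"slide": [-0.0012,-0.0002,0.001],"turn": [0,0,0],"grip": 1},
    {"slide": [-0.0012,-0.0002,0.001],"turn": [0,0,0],"grip": 1},
    {"slide": [-0.0012,-0.0002,0.001],"turn": [0,0,0],"grip": 1},
    {"slide": [-0.0012,-0.0002,0.001],"turn": [0,0,0],"grip": 1},
    {"slide": [-0.0012,-0.0002,0.001],"turn": [0,0,0],"grip": 1}
  ]
}}

```text
clock: 24.57
eef_pos: [0.6224, -0.0333, 0.0696]
tool_rot: [0.577, 0.743, 0.251, -0.23]
ft_force: [1.9, -0.3, -2.8]
grip_width: -0.0001
```

```bash
python3 -c "
from fk import *
chk()"
```

```text
t 24.5667 tcp [ 0.6224 -0.0333  0.0696] kin [ 0.2194  0.0077 -0.0234] beta 0.887 skew 0.013 0.071 
q [-0.371  0.82   0.4    1.5    0.613 -0.733] F [ 1.86 -0.31 -2.81]
Ftool [-2.43  1.44  1.86]
lid 0.05486143925303024 [-0.024  -0.0152  0.0548]
0 [-0.0093 -0.001   0.0083]
-0.05 [-0.0082 -0.0012  0.0086]
```

Request:
{"method": "step_arm", "body": {
  "increments": [
    {"slide": [-0.0012,-0.0001,0.0011],"turn": [0,0,0],"grip": 1},
    {"slide": [-0.0012,-0.0001,0.0011],"turn": [0,0,0],"grip": 1},
    {"slide": [-0.0012,-0.0001,0.0011],"turn": [0,0,0],"grip": 1},
    {"slide": [-0.0012,-0.0001,0.0011],"turn": [0,0,0],"grip": 1},
    {"slide": [-0.0012,-0.0001,0.0011],"turn": [0,0,0],"grip": 1},
    {"slide": [-0.0012,-0.0001,0.0011],"turn": [0,0,0],"grip": 1},
    {"slide": [-0.0012,-0.0001,0.0011],"turn": [0,0,0],"grip": 1},
    {"slide": [-0.0012,-0.0001,0.0011],"turn": [0,0,0],"grip": 1},
    {"slide": [-0.0012,-0.0001,0.0011],"turn": [0,0,0],"grip": 1},
    {"slide": [-0.0012,-0.0001,0.0011],"turn": [0,0,0],"grip": 1},
    {"slide": [-0.0012,-0.0001,0.0011],"turn": [0,0,0],"grip": 1},
    {"slide": [-0.0012,-0.0001,0.0011],"turn": [0,0,0],"grip": 1}
  ]
}}

```text
clock: 25.57
eef_pos: [0.6238, -0.0358, 0.0502]
tool_rot: [0.577, 0.743, 0.251, -0.23]
ft_force: [-0.1, -0.1, -0.6]
grip_width: -0.0004
```

Request:
{"method": "step_arm", "body": {
  "increments": [
    {"slide": [-0.001,-0.0001,0.0009],"turn": [0,0,0],"grip": 1},
    {"slide": [-0.001,-0.0001,0.0009],"turn": [0,0,0],"grip": 1},
    {"slide": [-0.001,-0.0001,0.0009],"turn": [0,0,0],"grip": 1},
    {"slide": [-0.001,-0.0001,0.0009],"turn": [0,0,0],"grip": 1},
    {"slide": [-0.001,-0.0001,0.0009],"turn": [0,0,0],"grip": 1},
    {"slide": [-0.001,-0.0001,0.0009],"turn": [0,0,0],"grip": 1}
  ]
}}

```text
clock: 26.07
eef_pos: [0.6244, -0.037, 0.0422]
tool_rot: [0.577, 0.743, 0.251, -0.23]
ft_force: [0.7, 1.1, 0.8]
grip_width: 0.0
```

```bash
cat >> fk.py <<'E'
def shut():
    p,d=camera("top");W=cloud("top",d);q=W-H;F,S,U=q@f,q@ty,q[...,2]
    m=(d>0)&(abs(S)<.11)&(F>.02)&(F<.12)&(U>-.02)&(p.min(-1)>40); c=np.polyfit(F[m],U[m],1)
    for _ in range(3): k=m&(abs(U-np.polyval(c,F))<.008); c=np.polyfit(F[k],U[k],1)
    print("lid tilt",np.arctan(c[0]),"z at hinge",H[2]+c[1],k.sum()); return p
E
python3 -c "
from fk import *
chk();shut()"
```

```text
t 26.0667 tcp [ 0.6244 -0.037   0.0422] kin [ 0.2235  0.0069 -0.0508] beta 0.887 skew 0.013 0.071 
q [-0.375  0.852  0.388  1.458  0.611 -0.737] F [0.74 1.14 0.8 ]
Ftool [1.18 1.05 0.07]
lid -0.06789920545202625 [-0.024  -0.0141  0.0526]
lid tilt 0.006808066779752546 z at hinge 0.13831198062431374 3168
```

Request:
{"method": "step_arm", "body": {
  "increments": [
    {"slide": [-0.006,0,0],"turn": [0,0,0],"grip": 1},
    {"slide": [-0.006,0,0],"turn": [0,0,0],"grip": 1},
    {"slide": [0,0,-0.02],"turn": [0,0,0],"grip": 1},
    {"slide": [0,0,-0.03],"turn": [0,0,0],"grip": 1},
    {"slide": [0,0,-0.03],"turn": [0,0,0],"grip": 1},
    {"slide": [0,0,-0.03],"turn": [0,0,0],"grip": 1},
    {"slide": [0,0,-0.03],"turn": [0,0,0],"grip": 1},
    {"slide": [0,0,0],"turn": [0,0,0],"grip": 1},
    {"slide": [0,0,0],"turn": [0,0,0],"grip": 1}
  ]
}}

```text
clock: 26.87
eef_pos: [0.6354, -0.1374, 0.1432]
tool_rot: [0.577, 0.743, 0.251, -0.227]
ft_force: [-0.4, 0.6, -0.1]
grip_width: -0.0003
```

Run:
```python
from fk import *
state();p=shut();cv2.imwrite("pics/end.png",p[:,:,::-1])
```

```text
t 26.8667 tcp [ 0.6354 -0.1374  0.1432] kin [0.3229 0.0243 0.0502] beta 0.89 skew 0.013 0.073 
q [-0.496  0.922  0.793  1.863  0.566 -0.869] F [-0.39  0.58 -0.11]
lid tilt 0.004646214846401937 z at hinge 0.13854312391696774 3153
```

View pics/end.png

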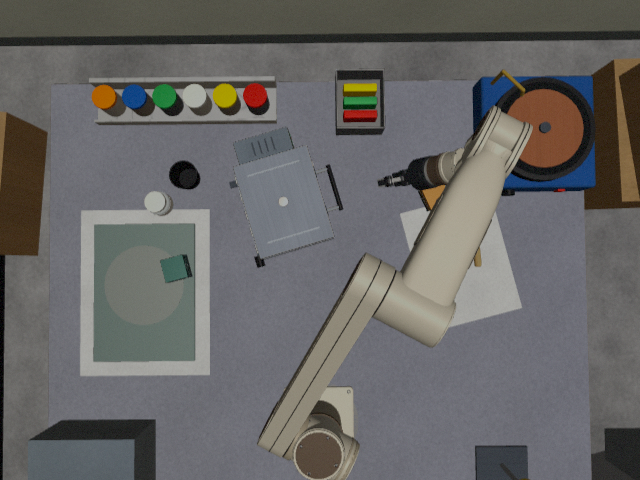

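The lid is flat, with its bar at (335,187) and the hand clear at (390,182). The cup, jar and green block are where they were. Handing in.

```bash
python3 -c "
from workcell import bot
print(bot.job_done())"
```

```text
the job is handed in; nothing more can be done
None
```

The lid is shut and the job is handed in, but one short force spike may count against the 18 N limit. I tipped the lid to about 1.23 rad with the shut fingers and let it fall untouched to roughly 0.8 rad. I then caught the bar on the back of the finger, lowered it at 0.15 rad/s or less (about 0.1 rad/s at the end) and drew the hand away.

**Last checks:**
- **Lid:** the top camera showed a tilt of about 0.005 rad, with the lid top at 138.5 mm, which matches fully shut.
- **Catch:** the finger bore about 2 N for over 0.3 s.
- **Hand:** it stood clear of the bar and the wrist force read zero within noise.
- **Bystanders:** the cup, jar and green block look unmoved in the final picture. I did not measure any positions. The amber block was partly hidden under the arm, the brush and blue pad were largely hidden, and the tiles are under the lid.
- **Time:** about 27 s of the 53 s allowed.

**What went wrong or disagreed:**
- **Force spike:** on my first proper nudge the finger was too slanted and wedged on the bar. The wrist sensor read about 18.7 N in total for a moment (15.7 N square to the finger face). I backed off and nudged again with a steeper finger at about 3 N.
- **Fingertip position:** the visible fingertips are about 38 mm behind the reported tool point, so my very first nudge passed over the bar without touching it. I corrected for this from the wrist camera's depth.
- **Lid angle during the catch:** the hand hid the bar from the side camera, so the angle there comes from the finger's position. One top-camera plane fit disagreed (0.63 against about 0.77 rad), and I judged it unreliable.

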